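# Take the flat battery pack out of the turbidity meter and put it on charge

### The arm

A 6-joint arm with a two-finger parallel gripper is mounted at the origin on a cart in front of the work surface, level with it; the furniture and walls round the work are solid. World frame = base frame: x ahead of the robot, y to its left, z up, the work surface at z = 0. Lengths are in m, angles in rad, forces in N, time in s.
With the tool pointing down it reaches from about 0.3 to 0.85 m from the base axis. Payload 4.2 kg.
Tool frame: the origin (TCP) lies between the finger pads; the fingertips stand 11 mm ahead of it and the grasp point (between the pads) lies 8 mm behind it; z points along the fingers, x is the direction in which the jaws open and shut, and the axes are right-handed (so a half turn about z gives the same grasp; the last joint's range is limited). The gripper opens to 91 mm and grips with 3 to 60 N. Pads are 32 mm wide; open, the fingers measure 118 mm over their backs; the gripper's body (76 mm by 178 mm) begins 60 mm behind the grasp point.
Start: joints at [1.234, 0.32, 1.565, -0, 1.257, -0.02], TCP at [0.179, 0.546, 0.197] pointing down, gripper open.
Joint ranges: [-3.11, 3.11], [-0.84, 2.01], [0.21, 2.61], [-1.34, 4.49], [0.05, 2.63], [-2.56, 2.56]. Speed limits (rad/s): [2.57, 2.57, 3.14, 3.14, 3.14, 3.14].

### API

Orientations are given as a unit quaternion [w, x, y, z].
In Python, from workcell import r gives the robot as it stands.
- The arm moves only by the shell command python3 -m jog 'ROWS' [OPENING] [FORCE]. ROWS is JSON, a list of rows, each a list of 6 numbers: the shift along the tool's x, y, z in cm, then the turn, a rotation vector about the tool's x, y, z in rad. In form: [[x, y, z, ax, ay, az], ...]. A call has 1 to 5 rows; each row is the pose to reach, as a shift and turn from the pose commanded when the call began, along the tool's axes at that moment; what a row does not reach only later rows make up. A row lasts 1/10 s, in which the tool goes at most 50 mm and 8.59 degrees, less where a joint would pass 70% of its speed; a pose out of reach is approached as far as the arm can. A call with a gripper value outside its range is refused whole. OPENING is the closure, from 0 (fully open) to 1 (shut), set as the call begins (- or left out, the last holds). The fingers move at their own pace and stop on an object; FORCE is the grip in N (left out, the last holds). Time passes only in rows, so rows that repeat a pose let the fingers close. It gives the time, the measured TCP pose, the force and the opening at its end, in the units of the state.
- r.get_state(): the state, without advancing time (a new reading comes with each control period).
- r.capture(name): name is "scene" or "top"; returns (picture, depth): 420x560x3 uint8, blue, green, red; 420x560 float32, m along the optical axis (not along the pixel's ray), 0 where there is no reading.
- r.calibration(name): a dict with "K" (3x3 intrinsics, pixels), "rvec" (rotation vector, rad) and "tvec" (3), from world to camera coordinates, as OpenCV has them. Camera axes: x right, y down, z forward; pixel columns grow to the right and rows downward; lengths in m; the calibration is good to about 2 mm. A picture is of the moment at which its call begins. calibration takes no time and is no camera call.
- r.close_job(): hands the job in, once; it reports no verdict.
The state is a dict: "time_s": time; "qpos": joint angles; "joint_velocities": joint speeds; "joint_efforts": joint torques, N m; "position": TCP position; "orientation": TCP orientation; "contact_force": force on the tool from outside, world axes, zero at the start; "wrist_torque": the same for the moment, N m; "finger_gap": finger opening in m.
Only numpy, scipy, OpenCV 4.12 (cv2) and the standard library are available. Lean on these libraries where they do the work, as an engineer would, in place of code of your own. Each camera call takes 0.05 s, during which the arm holds its last target.

### The job

The portable turbidity meter's battery is flat. Press its release key so that the pack springs forward, draw the pack straight out of the battery bay in the meter's front, and lay it fully home in the empty charging cradle, its brass contacts towards the cradle's contact tower. Set it down rather than drop it, leave the pack that is already charging alone, and do not disturb the other things on the bench.

Things in the scene. Friction and masses are not known exactly. Their poses are not given: they have to be found in the camera images.
- meter: Bench turbidity meter, fixed. Origin: centre of underside. Case 140 mm (x) by 142 mm; front face at x = -70 mm, toward the robot; deck 67 mm high, display console behind it (110 mm high, from 80 mm behind the face). Battery bay: level tunnel, open only in the front, 50 wide, 40 high, centred on y = +12 mm, floor at z = 14 mm. The pack leaves only along the meter's -x.
- bay_mouth (a point): Centre of the bay's opening in the front face, 32 mm above the bench.
- release (a joint): Travel of the release key, 0 m up to 0.009 m down: black ridged rectangular key, 18 (x) by 22 mm, 13 mm proud of the deck (not the round sample-chamber cap, 40 mm across). Needs 3 to 5 N, frees the pack in the last third of its travel, springs back up. Freed, the pack is pushed about 32 mm out by a spring; it cannot be pulled out with the key up.
- release_top (a point): Centre of the top of the release key (80 mm above the bench when up, 71 mm when fully down), moves with it; press here straight down.
- pack: Flat battery pack, 0.18 kg, 90 mm (x) by 46 mm (y) by 36 mm; its lowest 12 mm is a rail 40 mm wide. Origin: centre of underside. Ribbed grip nose at -x, brass contacts at +x. Starts latched in the bay, in line with the meter, underside at z = 14 mm, nose 4 mm proud of the face; once sprung, 36 mm proud, to be gripped across the 46 mm. Out of the bay after 90 mm of travel.
- pack_nose (a point): Middle of the nose face of the flat pack, 45 mm from its origin along -x, 18 mm above its underside.
- pack_contacts (a point): Middle of the contact face of the flat pack, 45 mm from its origin along +x, 18 mm above its underside.
- charger_free: Empty charging cradle, black, fixed, 114 by 66 mm. Origin: on the bench under the well's middle. Well 95 (x) by 51 mm, floor at z = 12 mm. At +x a contact tower 42 mm high, at -x a lip 18 mm high; side walls 33 mm high, flared at the top, only from x = -8 to +48 mm. Home: pack's origin over this origin (2.5 mm play each way), x axes alike, contacts to the tower.
- charger_contacts (a point): The point of the empty cradle where point pack_contacts lies when the pack is home in the middle of the well (45 mm along +x, 30 mm above the bench).
- charger_used: A second cradle of the same make, with a pack already on charge; the two cradles may stand in either order. Origin and axes as for the empty one.
- pack_charging: The pack already on charge in the second cradle, same make as the flat one: leave it where it is. Origin: centre of its underside.
- rack: Bystander: blue test-tube rack, 62 x 124 x 66 mm, at the left. Origin: centre of the underside.
- cup_a: Bystander: specimen cup with a white lid, 62 mm across, 73 mm tall, left of the meter. Origin: centre of the underside.
- cup_b: Bystander: specimen cup with an orange lid, 62 mm across, 73 mm tall, left of the meter. Origin: centre of the underside.
- strips: Bystander: bottle of test strips, 52 mm across, 114 mm tall, behind the meter. Origin: centre of the underside.
- dropper: Bystander: brown dropper bottle, 33 mm across, 92 mm tall, at the left. Origin: centre of the underside.
- tape: Bystander: roll of tape lying flat, 58 mm across, 18 mm tall, left of the meter, near the bench edge. Origin: centre of the underside.
- glasses: Bystander: small clear box of cover glasses, 30 x 30 x 24 mm, right of the meter. Origin: centre of the underside.

How it is judged:
By the outcome, as a careful person would: the job done as asked, in the order asked, and still so for the second after the job is handed in, with the robot touching nothing.
It also fails if it takes over 58 s, if anything falls off the work surface, if the arm or the gripper's body presses on something with over 40 N, if the wrist force passes 120 N, or if a joint passes its speed limit or range.

## Working session

There is one attempt and no reset: what is moved stays moved. The work goes in short steps, Python scripts to look and compute and a shell command to move; the robot and the scene stay as the last step left them, time stands still between calls to the robot, and variables do not carry over. Pictures are saved under pics/ and viewed, and the job is handed in when it is done.

```bash
ls; mkdir -p pics; python3 - <<'E'
from workcell import r
import cv2,numpy as np
s=r.get_state();print(s)
for n in("scene","top"):
    p,d=r.capture(n);cv2.imwrite(f"pics/{n}0.png",p);np.save(f"pics/{n}0.npy",d)
    c=r.calibration(n);R=cv2.Rodrigues(np.array(c["rvec"]))[0];print(n,c["K"],(-R.T@np.array(c["tvec"]).ravel()),R[2])
E
```

```text
pics
{'time_s': 0.0, 'qpos': array([ 1.23399800e+00,  3.20299212e-01,  1.56569174e+00,  1.75345961e-05,
        1.25737836e+00, -2.00180933e-02]), 'joint_velocities': array([-1.33827804e-04, -1.57079833e-04, -4.01517349e-04, -2.98224851e-04,
        7.79135937e-05,  7.95352179e-04]), 'joint_efforts': array([-1.00711153e-03, -4.12445033e+01, -2.31978571e+01,  7.25135906e-02,
        4.58300533e-02, -1.51054160e-04]), 'position': array([0.17894342, 0.5458815 , 0.19641117]), 'orientation': array([ 4.99854264e-04,  8.09787853e-01,  5.86722118e-01, -7.34404139e-04]), 'contact_force': array([-0.1815603 ,  0.102375  ,  0.18072701]), 'wrist_torque': array([-0.06303279, -0.04035931,  0.01826322]), 'finger_gap': 0.09102218245136261}
scene [[419.46697596   0.         272.64715133]
 [  0.         419.46697596 207.41752949]
 [  0.           0.           1.        ]] [-0.11789889 -0.53693354  0.65324028] [ 0.63295932  0.58400952 -0.50822769]
top [[447.81145578   0.         276.04098645]
 [  0.         447.81145578 208.67984033]
 [  0.           0.           1.        ]] [0.37581987 0.13996099 1.25208175] [ 1.94436966e-01  2.24462345e-05 -9.80915015e-01]
```

View pics/scene0.png

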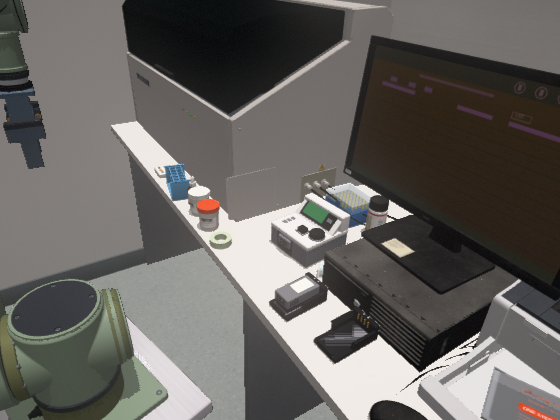

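View pics/top0.png

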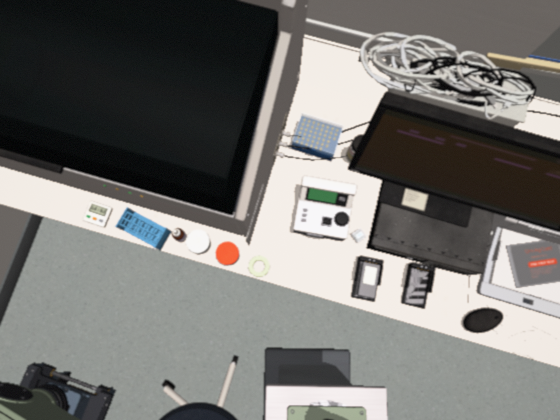

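The scene view shows the meter at (310,230), the occupied cradle at (300,292) and the empty one at (347,330). In the top view they are at (325,207), (368,278) and (418,285). I'll zoom in.

```bash
cat > h.py <<'E'
import cv2,numpy as np
from workcell import r
def cal(n):
    c=r.calibration(n);R=cv2.Rodrigues(np.array(c["rvec"]))[0];t=np.array(c["tvec"]).ravel();return np.array(c["K"]),R,t
def ray(n,u,v,z):
    K,R,t=cal(n);d=R.T@np.linalg.inv(K)@np.array([u,v,1.]);o=-R.T@t
    return o+d*(z-o[2])/d[2]
def proj(n,P):
    K,R,t=cal(n);q=K@(R@np.asarray(P,float)+t);return q[:2]/q[2]
def cloud(n,d):
    K,R,t=cal(n);v,u=np.mgrid[:d.shape[0],:d.shape[1]]
    p=np.stack([(u-K[0,2])/K[0,0]*d,(v-K[1,2])/K[1,1]*d,d],-1)
    return (p-t)@R
def crop(img,x0,y0,x1,y1,s,name):
    c=cv2.resize(img[y0:y1,x0:x1],None,fx=s,fy=s,interpolation=cv2.INTER_CUBIC)
    for x in range((x0+9)//10*10,x1,10):
        cv2.line(c,((x-x0)*s,0),((x-x0)*s,6),(0,0,255),1)
        if x%20==0: cv2.putText(c,str(x),((x-x0)*s,16),0,.35,(0,0,255),1)
    for y in range((y0+9)//10*10,y1,10):
        cv2.line(c,(0,(y-y0)*s),(6,(y-y0)*s),(0,0,255),1)
        if y%20==0: cv2.putText(c,str(y),(8,(y-y0)*s+4),0,.35,(0,0,255),1)
    cv2.imwrite("pics/"+name,c)
E
python3 - <<'E'
from h import *
t=cv2.imread("pics/top0.png");s=cv2.imread("pics/scene0.png")
crop(t,285,170,445,320,5,"top0c.png") if 0 else crop(t,285,170,442,315,5,"top0c.png")
crop(s,260,185,390,365,3,"scene0c.png")
for n in("top","scene"):
    d=np.load(f"pics/{n}0.npy");c=cloud(n,d);c[d==0]=np.nan
    np.save(f"pics/{n}0c.npy",c)
c=np.load("pics/top0c.npy")
for u,v in [(325,207),(310,220),(342,218),(368,278),(418,285),(400,300),(325,235),(320,250)]: print(u,v,c[v,u].round(4))
E
```

```text
325 207 [0.6182 0.0077 0.0658]
310 220 [0.5816 0.0482 0.0669]
342 218 [ 0.5857 -0.0352  0.084 ]
368 278 [ 0.4316 -0.1095  0.0424]
418 285 [ 0.4167 -0.2523  0.0117]
400 300 [ 0.3755 -0.2054 -0.0021]
325 235 [0.5436 0.0066 0.0542]
320 250 [ 5.086e-01  1.460e-02 -1.000e-04]
```

View pics/top0c.png

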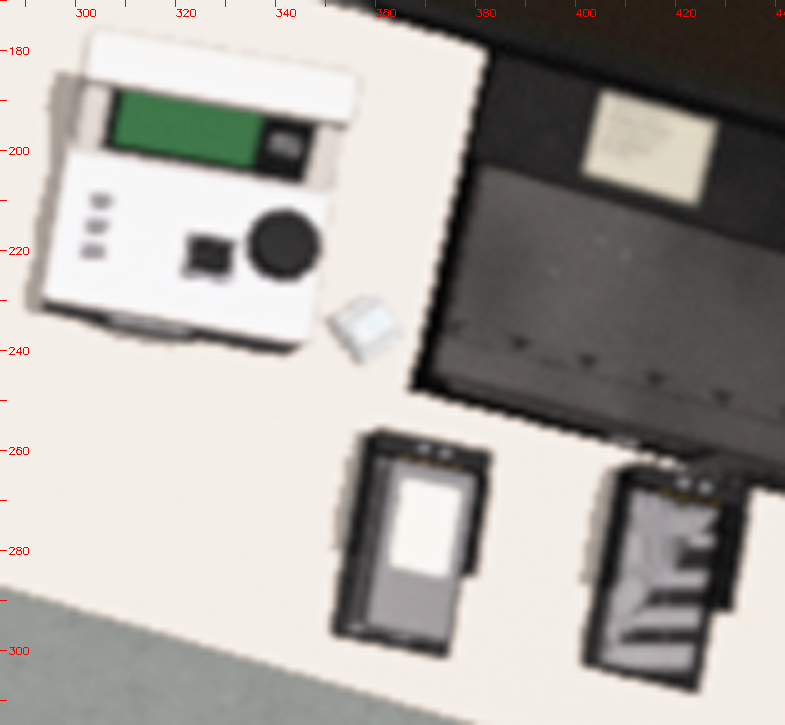

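View pics/scene0c.png

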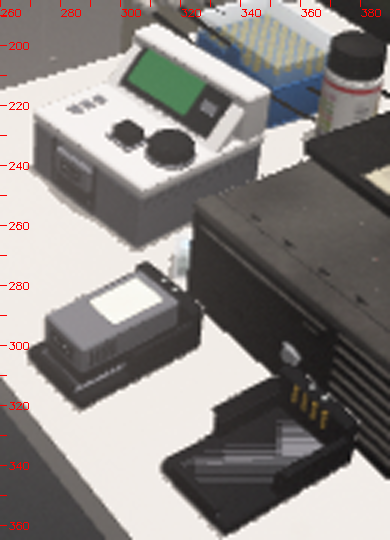

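The top crop shows the key at (325,221), the round cap at (341,219), the empty cradle at (417,287) with its tower at the top, and the bay nose at (316,236). Next I measure the poses.

```bash
python3 - <<'E'
from h import *
t=cv2.imread("pics/top0.png");g=cv2.cvtColor(t,cv2.COLOR_BGR2GRAY).astype(float)
# 1. deck front edge by subpixel threshold down columns
def cross(u,v0,v1,thr=150,bright_first=True):
    col=g[v0:v1,u]
    for i in range(len(col)-1):
        a,b=col[i],col[i+1]
        if (bright_first and a>thr>=b) or (not bright_first and a<thr<=b): return v0+i+(a-thr)/(a-b)
pts=[]
for u in range(296,341):
    v=cross(u,226,246)
    if v: pts.append(ray("top",u,v,.067)[:2])
pts=np.array(pts)
def fit(p):
    for _ in range(5):
        m=p.mean(0);d=np.linalg.svd(p-m)[2][0];n=np.array([-d[1],d[0]]);e=(p-m)@n
        p=p[abs(e)<max(.0015,1.5*e.std())]
    return m,d,e.std(),len(p)
m,d,e,n=fit(pts);d=d*np.sign(-d[1]) ;print("front edge",m,d,e,n,"yaw",np.degrees(np.arctan2(d[0],-d[1])))
print("edge ends",pts[0],pts[-1])
# side edge left: rows
pl=[];pr=[]
for v in range(204,228):
    row=g[v];
    for u in range(285,305):
        if row[u]<190<=row[u+1]: pl.append(ray("top",u+(190-row[u])/(row[u+1]-row[u]),v,.067)[:2]);break
pl=np.array(pl);
if len(pl)>4: print("left",fit(pl))
c=np.load("pics/top0c.npy")
# key: dark blob
k=(g<110).astype(np.uint8);nb,lab,st,ce=cv2.connectedComponentsWithStats(k)
for l in {lab[221,325],lab[219,341],lab[285,357],lab[300,403]}:
    print("blob",st[l],ce[l],ray("top",*ce[l],.080),ray("top",*ce[l],.084))
for v in (257,259,261,263,265): print([c[v,u].round(3).tolist() for u in (376,384,415,424,430)])
E
```

```text
front edge [0.54400757 0.02552877] [-0.15321873 -0.9881923 ] 0.000592594742721849 40 yaw -8.813502983901097
edge ends [0.55383591 0.08552788] [ 0.53520312 -0.03195535]
left (array([0.59310476, 0.08863179]), array([-0.98808813,  0.15388904]), np.float64(0.00020461405835112156), 24)
blob [323 218   8   7  51] [326.50980392 220.82352941] [0.57796751 0.00537728 0.08      ] [0.57727763 0.00583658 0.084     ]
blob [  346    89   214   219 27284] [453.27004838 182.94150418] [ 0.68865523 -0.33764093  0.08      ] [ 0.68758761 -0.336011    0.084     ]
blob [352 256  31  45 473] [364.16701903 275.05708245] [ 0.43722319 -0.09195304  0.08      ] [ 0.43701364 -0.09116158  0.084     ]
blob [335 212  14  14 152] [341.27631579 218.55921053] [ 0.58485402 -0.03390013  0.08      ] [ 0.58414064 -0.03330679  0.084     ]
[[0.492, -0.143, -0.005], [0.492, -0.164, 0.001], [0.486, -0.225, 0.083], [0.486, -0.245, 0.094], [0.486, -0.259, 0.097]]
[[0.483, -0.132, 0.042], [0.487, -0.165, -0.002], [0.485, -0.239, 0.038], [0.481, -0.247, 0.087], [0.481, -0.26, 0.095]]
[[0.477, -0.131, 0.046], [0.482, -0.165, -0.005], [0.483, -0.251, -0.001], [0.48, -0.26, 0.045], [0.476, -0.263, 0.085]]
[[0.472, -0.132, 0.042], [0.476, -0.163, 0.003], [0.474, -0.237, 0.043], [0.475, -0.264, 0.033], [0.474, -0.274, 0.053]]
[[0.466, -0.131, 0.048], [0.47, -0.164, -0.0], [0.469, -0.237, 0.043], [0.469, -0.262, 0.041], [0.47, -0.281, 0.031]]
```

```bash
python3 - <<'E'
from h import *
for n in("top","scene"):
    c=np.load(f"pics/{n}0c.npy").reshape(-1,3);c=c[~np.isnan(c).any(1)]
    for nm,b,zr in [("key",(.55,.60,-.012,.03),(.073,.09)),("cap",(.55,.61,-.06,-.013),(.074,.095)),("tower",(.45,.485,-.295,-.22),(.036,.047)),("walls",(.38,.46,-.30,-.21),(.027,.036)),("lip",(.35,.40,-.30,-.20),(.012,.024)),("floor",(.37,.45,-.28,-.22),(.008,.015)),("allcr",(.35,.48,-.32,-.2),(.009,.048))]:
        m=(c[:,0]>b[0])&(c[:,0]<b[1])&(c[:,1]>b[2])&(c[:,1]<b[3])&(c[:,2]>zr[0])&(c[:,2]<zr[1]);p=c[m]
        if len(p)<4: print(n,nm,len(p));continue
        (x,y),(w,h),a=cv2.minAreaRect((p[:,:2]*1000).astype(np.float32))
        print(n,nm,len(p),"med",np.median(p,0).round(4),"rect",round(x,1),round(y,1),round(w,1),round(h,1),round(a,1),"zmax",p[:,2].max().round(3))
t=cv2.imread("pics/top0.png");s=cv2.imread("pics/scene0.png")
crop(t,395,255,445,315,11,"tcr.png")
crop(s,310,300,385,362,9,"scr.png")
E
```

```text
top key 60 med [0.5786 0.004  0.0797] rect 579.5 3.5 21.9 17.9 79.9 zmax 0.085
top cap 156 med [ 0.5858 -0.0354  0.082 ] rect 586.1 -35.3 37.5 36.2 56.3 zmax 0.089
top tower 139 med [ 0.4664 -0.2605  0.0417] rect 468.8 -260.7 65.6 22.7 75.2 zmax 0.047
top walls 120 med [ 0.4316 -0.2786  0.0314] rect 432.1 -253.2 72.0 56.0 77.8 zmax 0.036
top lip 195 med [ 0.3786 -0.2451  0.014 ] rect 378.2 -244.1 69.2 43.6 87.2 zmax 0.023
top floor 476 med [ 0.4089 -0.2512  0.0118] rect 410.1 -250.1 59.2 79.1 89.7 zmax 0.015
top allcr 1112 med [ 0.4224 -0.2531  0.0143] rect 417.1 -256.3 90.9 123.6 71.6 zmax 0.048
scene key 53 med [0.5767 0.0028 0.0785] rect 580.0 4.3 23.4 17.7 82.5 zmax 0.081
scene cap 137 med [ 0.582  -0.0384  0.0814] rect 584.6 -36.2 34.5 38.3 15.6 zmax 0.085
scene tower 279 med [ 0.4669 -0.2649  0.0409] rect 469.7 -260.2 67.8 27.9 85.0 zmax 0.047
scene walls 216 med [ 0.4383 -0.2645  0.0317] rect 434.9 -251.9 71.5 61.4 78.3 zmax 0.035
scene lip 237 med [ 0.3765 -0.2433  0.013 ] rect 382.6 -241.8 63.5 45.3 79.9 zmax 0.023
scene floor 809 med [ 0.4049 -0.2479  0.0115] rect 410.1 -250.1 59.6 79.9 89.4 zmax 0.015
scene allcr 2183 med [ 0.4325 -0.2534  0.0138] rect 418.4 -261.0 96.3 123.3 77.5 zmax 0.048
```

View pics/tcr.png

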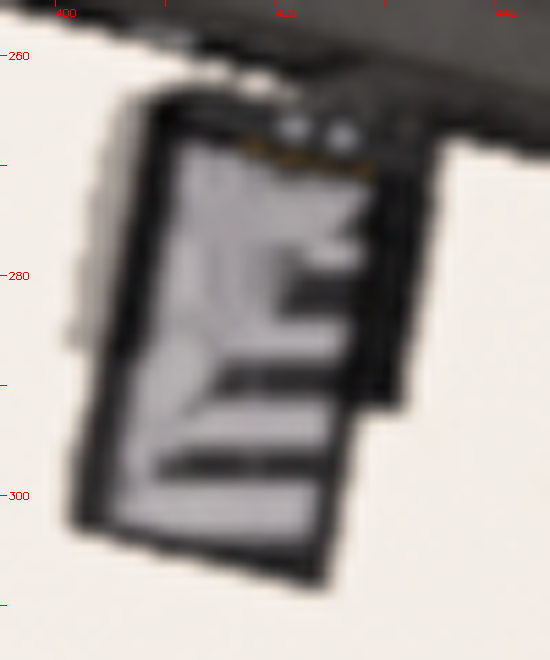

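View pics/scr.png

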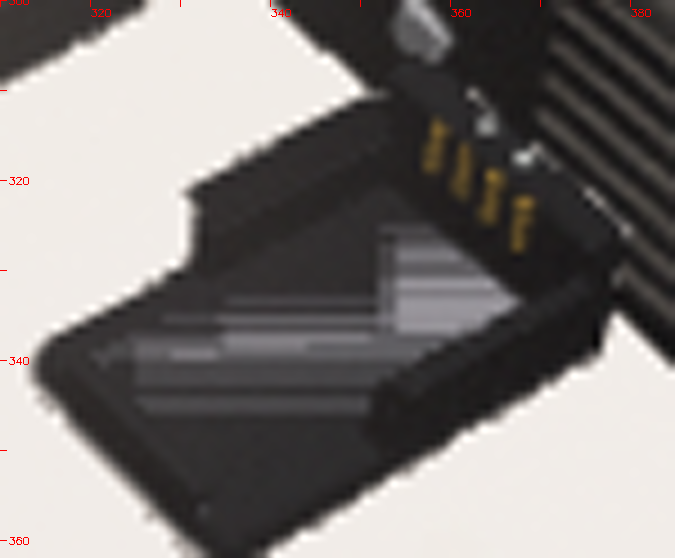

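```bash
cat >> h.py <<'E'
def fit(p):
    p=np.array(p)
    for _ in range(5):
        m=p.mean(0);d=np.linalg.svd(p-m)[2][0];n=np.array([-d[1],d[0]]);e=(p-m)@n
        p=p[abs(e)<max(.0007,2*e.std())]
    if abs(d[0])>abs(d[1]): d=d*np.sign(d[0]); yaw=np.degrees(np.arctan2(d[1],d[0]))
    else: d=d*np.sign(d[1]); yaw=np.degrees(np.arctan2(-d[0],d[1]))
    return m,yaw,e.std(),len(p)
def edge(g,n,fixed,rng,axis,thr,z):
    # axis 'row': scan along u for each v in fixed; first crossing of thr scanning rng order
    out=[]
    for f in fixed:
        vals=[g[f,k] if axis=='row' else g[k,f] for k in rng]
        for i in range(len(vals)-1):
            a,b=vals[i],vals[i+1]
            if (a-thr)*(b-thr)<=0 and a!=b:
                k=rng[i]+(rng[i+1]-rng[i])*(a-thr)/(a-b)
                u,v=(k,f) if axis=='row' else (f,k)
                out.append(ray(n,u,v,z)[:2]);break
    return out
E
python3 - <<'E'
from h import *
g=cv2.cvtColor(cv2.imread("pics/top0.png"),cv2.COLOR_BGR2GRAY).astype(float)
T=130
L=fit(edge(g,"top",range(290,301),range(395,412),'row',T,0));print("left",L)
Rr=fit(edge(g,"top",range(295,305),range(440,420,-1),'row',T,.012));print("right",Rr)
F=fit(edge(g,"top",range(404,423),range(314,296,-1),'col',T,.015));print("front",F)
RW=fit(edge(g,"top",range(272,290),range(444,425,-1),'row',T,.033));print("rwall",RW)
yaw=np.radians(np.mean([L[1],Rr[1],F[1],RW[1]]));
for yw in (yaw,np.radians(F[1]),np.radians(-8.85)):
    ex=np.array([np.cos(yw),np.sin(yw)]);ey=np.array([-ex[1],ex[0]])
    print(np.degrees(yw),"width",ey@(L[0]-Rr[0]),ey@(L[0]-RW[0]),"O",ex*(ex@F[0]+.057)+ey*(ey@(L[0]+Rr[0])/2))
E
```

```text
left (array([ 0.38912504, -0.21018922]), np.float64(-13.423124088596893), np.float64(0.0003650720058062342), 11)
right (array([ 0.37823234, -0.27146025]), np.float64(-12.687728488073153), np.float64(0.0002272153832581019), 10)
front (array([ 0.36135478, -0.23534402]), np.float64(-12.532849991456812), np.float64(0.00023665530275682062), 19)
rwall (array([ 0.42879142, -0.28612656]), np.float64(-12.598400650640915), np.float64(0.00023378547829939109), 18)
-12.810525804691945 width 0.06216112823987643 0.06525202918836895 O [ 0.4168485  -0.24836714]
-12.532849991456812 width 0.062174762402782205 0.06552031435150174 O [ 0.4168868  -0.24820677]
-8.85 width 0.06221739503330833 0.06893067419466373 O [ 0.41737139 -0.24607075]
```

```bash
python3 - <<'E'
from h import *
g=cv2.cvtColor(cv2.imread("pics/top0.png"),cv2.COLOR_BGR2GRAY).astype(float)
yw=np.radians(-12.65);ex=np.array([np.cos(yw),np.sin(yw)]);ey=np.array([-ex[1],ex[0]]);O=np.array([.4168,-.2484])
def loc(p): return np.array([ex@(p[:2]-O),ey@(p[:2]-O)]).round(4)
print("lip inner",[loc(p) for p in edge(g,"top",range(409,420,2),range(310,290,-1),'col',90,.015)])
for c in range(409,420,3): print(c,g[292:312,c].astype(int).tolist())
print("tower foot scene", loc(ray("scene",352.5,320.5,.012)), loc(ray("scene",367,334,.012)))
for u in (410,413,417): print(u,g[262:275,u].astype(int).tolist())
print("grey/brass top",[loc(ray("top",413,267.5,z)) for z in(.012,.03)])
for nm,p in [("lip outer L foot",(-.057,.033,0)),("lip R",(-.057,-.033,0)),("wall L front top",(-.008,.033,.033)),("wall R front top",(-.008,-.033,.033)),("towertop backR",(.057,-.033,.042)),("towerTop frontL",(.0475,.0255,.042))]:
    P=[*(O+ex*p[0]+ey*p[1]),p[2]];print(nm,proj("scene",P).round(1),proj("top",P).round(1))
E
```

```text
lip inner [array([-0.0561,  0.0117]), array([-0.0554,  0.0064]), array([-0.0556,  0.0008]), array([-0.0556, -0.0047]), array([-0.0556, -0.0102]), array([-0.0557, -0.0157])]
409 [169, 163, 162, 156, 127, 104, 111, 157, 176, 177, 155, 97, 69, 144, 226, 238, 239, 239, 239, 238]
412 [139, 163, 166, 122, 73, 54, 90, 153, 178, 179, 170, 126, 68, 104, 203, 236, 239, 239, 238, 238]
415 [161, 176, 167, 119, 67, 47, 87, 154, 176, 177, 170, 131, 74, 45, 121, 219, 239, 239, 239, 238]
418 [162, 173, 166, 122, 79, 62, 93, 152, 172, 174, 166, 130, 83, 42, 58, 141, 226, 239, 239, 238]
tower foot scene [0.0426 0.0244] [ 0.0417 -0.0184]
410 [173, 85, 24, 9, 15, 24, 40, 49, 54, 62, 66, 67, 76]
413 [137, 64, 46, 49, 34, 45, 101, 144, 158, 161, 162, 160, 158]
417 [175, 131, 63, 46, 48, 46, 62, 94, 132, 147, 151, 157, 159]
grey/brass top [array([0.0443, 0.0182]), array([0.0419, 0.0233])]
lip outer L foot [311.9 342.2] [399.7 302.6]
lip R [333.9 365.4] [423.4 308.5]
wall L front top [332.2 320.4] [406.4 284.7]
wall R front top [355.2 342. ] [430.7 290.6]
towertop backR [380.  324.7] [436.  266.7]
towerTop frontL [355.6 308.6] [413.9 265. ]
```

```bash
python3 - <<'E'
from h import *
im=cv2.imread("pics/top0.png");g=cv2.cvtColor(im,cv2.COLOR_BGR2GRAY).astype(float)
yw=np.radians(-12.65);ex=np.array([np.cos(yw),np.sin(yw)]);ey=np.array([-ex[1],ex[0]]);O=np.array([.4134,-.2476])
def loc(p): return np.array([ex@(p[:2]-O),ey@(p[:2]-O)]).round(4)
LW=fit(edge(g,"top",range(268,284),range(398,420),'row',90,.033));print("lwall z33",LW[1:],loc(LW[0]));
LW=fit(edge(g,"top",range(268,284),range(398,420),'row',90,.0));print("lwall z0",loc(LW[0]));
RW=fit(edge(g,"top",range(272,290),range(444,425,-1),'row',130,.033));print("rwall",loc(RW[0]))
WF=edge(g,"top",range(428,431),range(300,280,-1),'col',130,.033);print("wall front R",[loc(p) for p in WF])
# used cradle
F=fit(edge(g,"top",range(354,374),range(310,290,-1),'col',130,.015));print("used front",F)
L=fit(edge(g,"top",range(285,296),range(344,364),'row',130,0));print("used left",L)
y2=np.radians(F[1]);fx=np.array([np.cos(y2),np.sin(y2)])
for u in range(362,373,2): print(u,g[288:306,u].astype(int).tolist())
P=fit(edge(g,"top",range(362,373),range(299,288,-1),'col',110,.048));print("nose",P, "nose-lip",fx@(P[0]-F[0]))
crop(im,345,250,390,305,12,"used.png")
E
```

```text
lwall z33 (np.float64(-12.4893923356438), np.float64(0.00017853689198469216), 16) [0.0192 0.0392]
lwall z0 [0.023  0.0303]
rwall [ 0.0235 -0.0342]
wall front R [array([-0.01  , -0.0268]), array([-0.0089, -0.0293]), array([-0.0083, -0.0319])]
used front (array([ 0.37610166, -0.1017729 ]), np.float64(-10.447037202146397), np.float64(0.00020803927647179948), 20)
used left (array([ 0.39998718, -0.07240663]), np.float64(-9.21609251742705), np.float64(0.00029255847840297424), 11)
362 [164, 163, 163, 163, 165, 165, 159, 130, 91, 63, 64, 143, 226, 239, 239, 238, 239, 239]
364 [163, 163, 163, 163, 163, 163, 162, 145, 113, 100, 71, 120, 220, 239, 240, 239, 239, 239]
366 [163, 162, 161, 162, 162, 162, 164, 157, 131, 114, 77, 85, 173, 231, 239, 239, 239, 239]
368 [161, 161, 162, 162, 161, 162, 163, 161, 139, 98, 62, 47, 121, 220, 239, 239, 239, 239]
370 [161, 161, 160, 160, 160, 162, 161, 160, 149, 108, 69, 48, 91, 184, 233, 239, 239, 239]
372 [160, 160, 160, 159, 159, 160, 161, 161, 158, 132, 85, 54, 65, 135, 225, 239, 239, 239]
nose (array([ 0.38044138, -0.10465487]), np.float64(10.532309687566473), np.float64(0.001499977988572774), 11) nose-lip 0.004790359586378383
```

View pics/used.png

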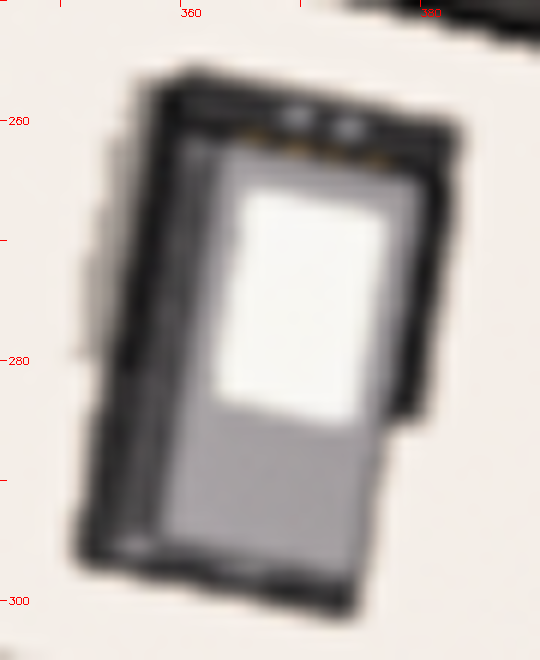

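```bash
cat >> h.py <<'E'
from scipy.spatial.transform import Rotation as Ro
def togo(pos,yawdeg):
    """row for TCP target; yaw = world heading of tool y axis (pack x axis)"""
    s=r.get_state();q=s["orientation"];A=Ro.from_quat([q[1],q[2],q[3],q[0]])
    y=np.radians(yawdeg);ty=np.array([np.cos(y),np.sin(y),0]);tz=np.array([0,0,-1.]);tx=np.cross(ty,tz)
    B=Ro.from_matrix(np.stack([tx,ty,tz],1))
    d=A.inv().apply(np.array(pos)-s["position"])*100
    rv=(A.inv()*B).as_rotvec()
    print("t",round(s["time_s"],2),"pos",s["position"].round(4),"row",d.round(2).tolist(),rv.round(4).tolist(),"F",s["contact_force"].round(1),"gap",round(s["finger_gap"],4))
E
python3 -c "
from h import *
togo([.42,.08,.19],-8.83)"
```

```text
t 0.1 pos [0.179  0.5459 0.1965] row [-36.76, 37.42, 0.71] [-0.0001, 0.0016, -0.1628] F [-0.3  0.2  0.2] gap 0.091
```

```bash
R='[-36.8,37.4,0.6,0,0,-0.163]'; python3 -m jog '[[-36.8,37.4,0.6,0,0,-0.163],[-36.8,37.4,0.6,0,0,-0.163],[-36.8,37.4,0.6,0,0,-0.163],[-36.8,37.4,0.6,0,0,-0.163],[-36.8,37.4,0.6,0,0,-0.163]]' 1 20; python3 -c "
from h import *
togo([.42,.08,.19],-8.83)"
```

```text
time_s: 0.6
position: [0.2941, 0.3223, 0.1941]
orientation: [0.0, 0.759, 0.651, -0.0]
contact_force: [1.2, -0.2, -0.1]
finger_gap: 0.054
t 0.6 pos [0.2941 0.3223 0.1941] row [-22.03, 16.13, 0.42] [0.0, 0.0003, 0.0012] F [ 1.2 -0.2 -0.1] gap 0.054
```

```bash
python3 -m jog '[[-22,16.1,0.4,0,0,0],[-22,16.1,0.4,0,0,0],[-22,16.1,0.4,0,0,0],[-22,16.1,0.4,0,0,0],[-22,16.1,0.4,0,0,0]]'; python3 -c "
from h import *
togo([.580,.0055,.12],-8.83)"
```

```text
time_s: 1.1
position: [0.4091, 0.1004, 0.1906]
orientation: [-0.0, 0.759, 0.651, 0.0]
contact_force: [0.7, 0.6, 0.3]
finger_gap: 0.014
t 1.1 pos [0.4091 0.1004 0.1906] row [-6.76, 18.34, 7.06] [0.0, -0.0003, 0.0003] F [0.7 0.6 0.3] gap 0.014
```

```bash
python3 -m jog '[[0,0,0,0,0,0],[0,0,0,0,0,0]]'; python3 -c "
from h import *
togo([.580,.0055,.12],-8.83)"
```

```text
time_s: 1.3
position: [0.4087, 0.1014, 0.1904]
orientation: [-0.001, 0.761, 0.649, -0.0]
contact_force: [0.1, 0.6, -0.0]
finger_gap: 0.0005
t 1.3 pos [0.4087 0.1014 0.1904] row [-6.79, 18.43, 7.01] [-0.0013, -0.0002, -0.0033] F [ 0.1  0.6 -0. ] gap 0.0005
```

```bash
python3 -m jog '[[-6.8,18.4,3,0,0,0],[-6.8,18.4,3,0,0,0],[-6.8,18.4,3,0,0,0],[-6.8,18.4,5,0,0,0],[-6.8,18.4,7,0,0,0]]';python3 -m jog '[[0,0,0,0,0,0],[0,0,0,0,0,0]]'; python3 - <<'E'
from h import *
togo([.580,.0055,.085],-8.83)
p,d=r.capture("scene");crop(p,240,150,400,270,5,"s1.png")
E
```

```text
time_s: 1.8
position: [0.5844, 0.0071, 0.1194]
orientation: [0.001, 0.759, 0.651, 0.001]
contact_force: [-1.1, 0.6, -1.2]
finger_gap: 0.0004
time_s: 2.0
position: [0.5793, 0.0088, 0.1206]
orientation: [-0.001, 0.759, 0.652, -0.001]
contact_force: [0.1, -0.3, 0.1]
finger_gap: 0.0004
t 2.0 pos [0.5793 0.0088 0.1206] row [-0.32, 0.13, 3.56] [-0.002, -0.0002, 0.0026] F [ 0.1 -0.3  0.1] gap 0.0004
```

View pics/s1.png

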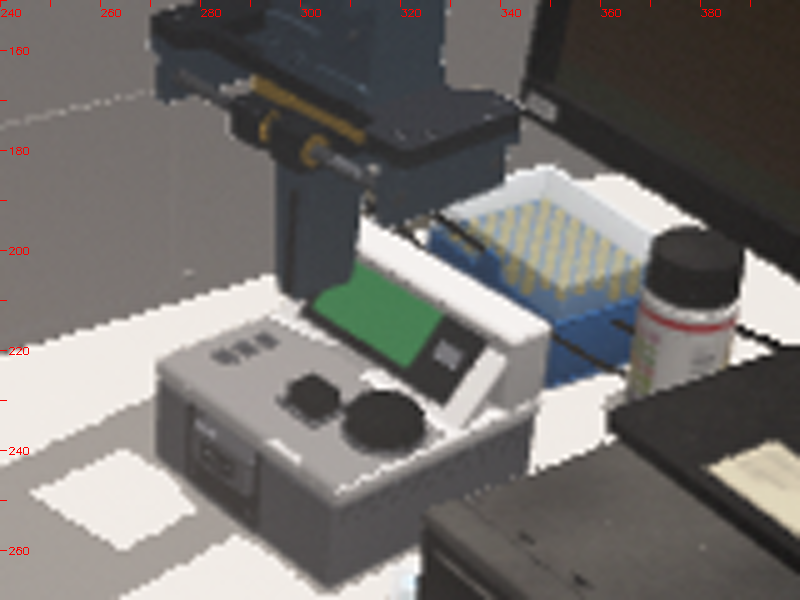

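The closed fingers, with tips at about (295,208), hang over the key at (301,229) and clear of the cap. I press down in short steps.

```bash
python3 -m jog '[[-0.4,0.1,1,0,0,0],[-0.4,0.1,2,0,0,0],[-0.4,0.1,2.6,0,0,0],[-0.4,0.1,2.6,0,0,0]]';python3 -m jog '[[0,0,0.3,0,0,0],[0,0,0.6,0,0,0],[0,0,0.9,0,0,0],[0,0,0.9,0,0,0]]'; python3 - <<'E'
from h import *
togo([.580,.0055,.082],-8.83)
E
```

```text
time_s: 2.45
position: [0.5795, 0.003, 0.0937]
orientation: [-0.001, 0.759, 0.651, -0.001]
contact_force: [-0.3, -0.2, 0.3]
finger_gap: 0.0006
time_s: 2.85
position: [0.5803, 0.0028, 0.0853]
orientation: [-0.0, 0.759, 0.651, -0.0]
contact_force: [-0.3, -0.4, -0.2]
finger_gap: -0.0001
t 2.85 pos [0.5803 0.0028 0.0853] row [0.26, -0.07, 0.33] [-0.0008, 0.0, 0.0003] F [-0.3 -0.4 -0.2] gap -0.0001
```

```bash
python3 - <<'E'
from h import *
togo([.580,.0055,.082],-8.83)
p,d=r.capture("scene");crop(p,240,170,370,270,6,"s2.png")
q,d=r.capture("top");crop(q,280,165,400,255,6,"t2.png")
E
```

```text
t 2.85 pos [0.5803 0.0028 0.0853] row [0.26, -0.07, 0.33] [-0.0008, 0.0, 0.0003] F [-0.3 -0.4 -0.2] gap -0.0001
```

View pics/s2.png

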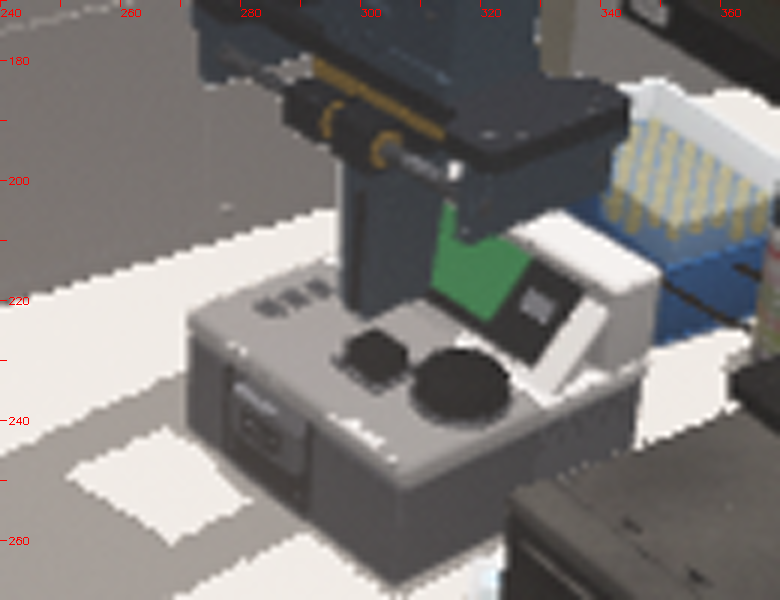

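View pics/t2.png

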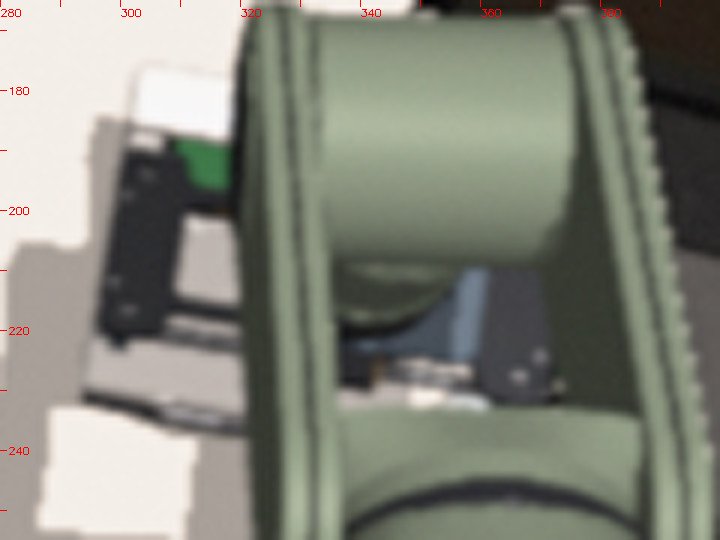

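```bash
python3 - <<'E'
from h import *
p,d=r.capture("scene");c=cloud("scene",d)
print(proj("scene",[.5803,.0028,.0743]),proj("scene",[.5797,.0039,.080]))
for u,v in[(300,218),(304,216),(302,210),(300,228),(302,230),(316,233),(308,219),(298,205)]: print(u,v,c[v,u].round(4))
E
```

```text
[302.75138375 228.84359399] [302.39196952 226.86039263]
300 218 [ 0.5621 -0.0006  0.1158]
304 216 [ 0.5695 -0.0066  0.121 ]
302 210 [ 0.5623 -0.0049  0.1402]
300 228 [0.5737 0.0065 0.0781]
302 230 [ 0.5706 -0.0026  0.0779]
316 233 [ 0.5807 -0.0385  0.0814]
308 219 [ 0.5846 -0.008   0.1064]
298 205 [0.565  0.0103 0.1466]
```

```bash
python3 - <<'E'
from h import *
p,d=r.capture("scene");c=cloud("scene",d)
for v in range(200,234,2):
    print(v,[ (c[v,u]*1000).round(0).astype(int).tolist() for u in (296,299,302,305,308)], p[v,302])
print(r.get_state()["position"])
E
```

```text
200 [[737, 157, 33], [565, 8, 161], [561, -4, 168], [566, -9, 168], [575, -11, 165]] [69 64 62]
202 [[736, 155, 27], [565, 8, 156], [561, -4, 162], [567, -9, 162], [575, -12, 160]] [68 63 61]
204 [[762, 177, 0], [566, 8, 150], [560, -6, 158], [565, -11, 158], [577, -10, 153]] [69 64 63]
206 [[754, 170, -1], [564, 7, 146], [561, -5, 152], [569, -8, 149], [576, -11, 148]] [70 64 63]
208 [[744, 161, 1], [566, 7, 139], [560, -6, 147], [570, -8, 144], [578, -10, 142]] [69 64 62]
210 [[736, 154, -1], [565, 7, 134], [561, -6, 141], [569, -9, 139], [579, -10, 135]] [70 65 64]
212 [[636, 73, 70], [566, 7, 128], [561, -6, 136], [570, -9, 133], [580, -10, 129]] [71 67 64]
214 [[631, 68, 68], [566, 7, 122], [560, -7, 131], [571, -8, 127], [581, -10, 123]] [71 67 64]
216 [[623, 62, 68], [565, 6, 117], [563, -5, 123], [574, -6, 119], [585, -7, 115]] [73 68 66]
218 [[618, 57, 66], [565, 5, 112], [563, -6, 118], [573, -7, 114], [585, -8, 109]] [71 67 65]
220 [[609, 50, 67], [565, 4, 107], [565, -5, 111], [576, -6, 106], [631, 26, 68]] [74 70 68]
222 [[602, 43, 67], [607, 38, 67], [569, -2, 102], [617, 25, 68], [626, 23, 65]] [111 111 113]
224 [[595, 38, 66], [600, 32, 66], [607, 27, 66], [612, 21, 66], [618, 16, 65]] [130 132 137]
226 [[588, 31, 66], [575, 11, 81], [582, 7, 80], [587, 2, 80], [610, 9, 66]] [54 55 58]
228 [[582, 26, 65], [573, 9, 77], [576, 2, 79], [580, -4, 80], [601, 2, 67]] [54 56 59]
230 [[569, 15, 70], [572, 8, 72], [569, -4, 79], [578, -6, 76], [595, -3, 66]] [53 55 59]
232 [[566, 12, 67], [572, 7, 67], [570, -3, 72], [580, -5, 69], [585, -10, 69]] [53 55 58]
[0.58074618 0.0028595  0.08585328]
```

```bash
python3 - <<'E'
from h import *
d=np.load("pics/scene0.npy");c=cloud("scene",d);im=cv2.imread("pics/scene0.png")
for v in range(120,172,4): print(v,[ (c[v,u]*1000).round(0).astype(int).tolist() for u in (12,25,30,35,40)])
print(proj("scene",[.179,.5459,.1855]))
crop(im,0,70,100,180,5,"s0arm.png")
E
```

```text
120 [[144, 501, 333], [164, 481, 334], [172, 475, 333], [180, 467, 334], [188, 459, 334]]
124 [[134, 469, 335], [156, 461, 332], [165, 458, 330], [174, 454, 329], [183, 452, 327]]
128 [[131, 468, 327], [154, 460, 323], [162, 455, 322], [173, 457, 319], [181, 450, 319]]
132 [[129, 470, 318], [154, 469, 312], [163, 468, 309], [172, 461, 309], [181, 458, 308]]
136 [[128, 476, 307], [152, 472, 302], [161, 466, 301], [170, 464, 299], [179, 461, 298]]
140 [[126, 478, 298], [150, 472, 293], [159, 467, 292], [173, 482, 284], [428, 1310, -22]]
144 [[329, 1340, -21], [152, 489, 277], [162, 489, 275], [172, 487, 273], [424, 1308, -38]]
148 [[326, 1343, -38], [152, 497, 266], [161, 491, 265], [170, 489, 263], [210, 589, 221]]
152 [[321, 1340, -54], [149, 495, 257], [158, 489, 256], [168, 489, 253], [178, 487, 251]]
156 [[316, 1340, -70], [148, 500, 246], [155, 490, 247], [166, 490, 244], [176, 488, 241]]
160 [[313, 1349, -90], [357, 1333, -99], [154, 495, 235], [164, 492, 233], [173, 486, 232]]
164 [[-118, -537, 653], [351, 1329, -114], [152, 494, 226], [162, 492, 223], [172, 493, 220]]
168 [[-118, -537, 653], [347, 1331, -132], [151, 501, 214], [381, 1317, -138], [405, 1336, -153]]
[ 37.83490981 169.28882826]
```

View pics/s0arm.png

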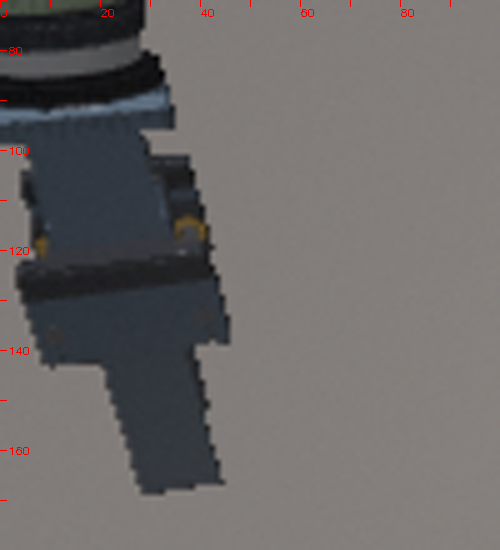

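The depth at the fingertips gives tip z ≈ 0.103, while the reported TCP gives 0.074. The start picture shows the same difference, so the tips really stand about 28 mm higher than stated (tip ≈ TCP z + 0.017). Sideways position agrees. The key hasn't been touched yet, so I go on down with this correction, watching the force.

```bash
python3 -m jog '[[0,0,0.6,0,0,0],[0,0,1.2,0,0,0],[0,0,1.7,0,0,0],[0,0,1.7,0,0,0]]';python3 -m jog '[[0,0,0.3,0,0,0],[0,0,0.6,0,0,0],[0,0,0.6,0,0,0]]'; python3 - <<'E'
from h import *
togo([.580,.0045,.054],-8.83)
E
```

```text
time_s: 3.45
position: [0.5798, 0.0029, 0.0675]
orientation: [-0.001, 0.759, 0.651, -0.001]
contact_force: [0.4, 0.5, 0.1]
finger_gap: 0.0005
time_s: 3.75
position: [0.5805, 0.0029, 0.0625]
orientation: [-0.0, 0.759, 0.651, -0.0]
contact_force: [0.9, -0.4, -0.8]
finger_gap: 0.0005
t 3.75 pos [0.5805 0.0029 0.0625] row [0.15, -0.08, 0.85] [-0.0002, -0.0001, 0.0003] F [ 0.9 -0.4 -0.8] gap 0.0005
```

```bash
python3 -m jog '[[0.1,0,0.2,0,0,0],[0.1,0,0.4,0,0,0],[0.1,0,0.4,0,0,0]]';python3 -m jog '[[0,0,0.2,0,0,0],[0,0,0.3,0,0,0],[0,0,0.3,0,0,0]]'; python3 - <<'E'
from h import *
togo([.580,.0045,.054],-8.83)
p,d=r.capture("scene");crop(p,240,170,370,270,6,"s3.png")
E
```

```text
time_s: 4.05
position: [0.5809, 0.0038, 0.0587]
orientation: [0.0, 0.759, 0.651, 0.0]
contact_force: [-0.4, -0.5, 1.1]
finger_gap: 0.0002
time_s: 4.35
position: [0.5809, 0.0038, 0.0557]
orientation: [0.0, 0.759, 0.651, 0.0]
contact_force: [-0.6, -0.6, 2.0]
finger_gap: 0.0004
t 4.35 pos [0.5809 0.0038 0.0557] row [0.05, -0.1, 0.17] [0.0003, -0.0001, 0.0003] F [-0.6 -0.6  2. ] gap 0.0004
```

View pics/s3.png

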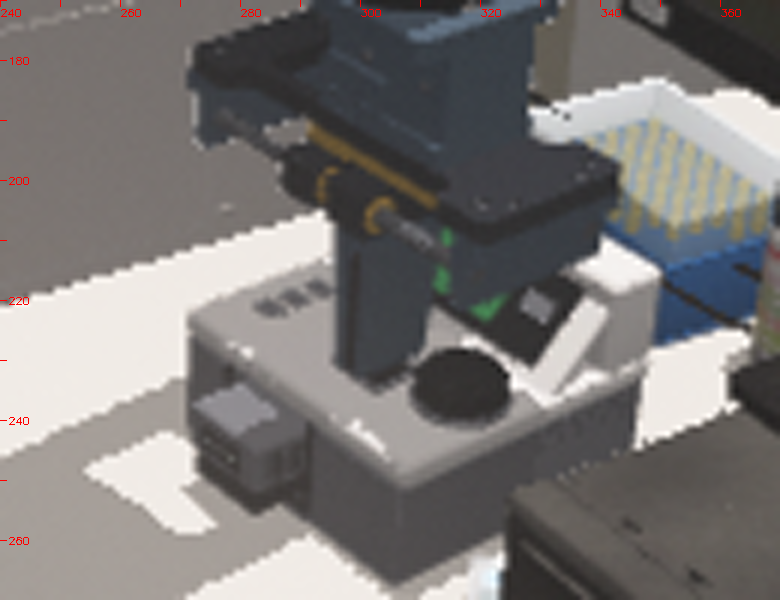

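The pack has sprung out; its nose is at (280,242). Now I retract and look at it.

```bash
python3 -m jog '[[0,0,-2,0,0,0],[0,0,-6,0,0,0],[0,-5,-8.5,0,0,0],[0,-10,-8.5,0,0,0],[0,-14,-8.5,0,0,0]]';python3 -m jog '[[0,-5,0,0,0,0],[0,-5,0,0,0,0]]' 0; python3 - <<'E'
from h import *
p,d=r.capture("scene");crop(p,240,170,370,270,6,"s4.png");np.save("pics/s4.npy",d);cv2.imwrite("pics/s4f.png",p)
q,d=r.capture("top");crop(q,280,165,400,255,6,"t4.png");np.save("pics/t4.npy",d);cv2.imwrite("pics/t4f.png",q)
togo([.5,.05,.1],-8.83)
E
```

```text
time_s: 4.9
position: [0.4407, 0.0257, 0.1411]
orientation: [-0.0, 0.759, 0.651, 0.001]
contact_force: [0.5, 0.2, 0.2]
finger_gap: 0.0005
time_s: 5.1
position: [0.3849, 0.0334, 0.1394]
orientation: [-0.003, 0.759, 0.651, -0.003]
contact_force: [0.1, 0.4, 0.6]
finger_gap: 0.0136
t 5.2 pos [0.3925 0.0332 0.141 ] row [3.3, 10.36, 4.11] [0.0012, -0.0006, 0.0009] F [0.2 0.7 0.8] gap 0.0212
```

View pics/s4.png

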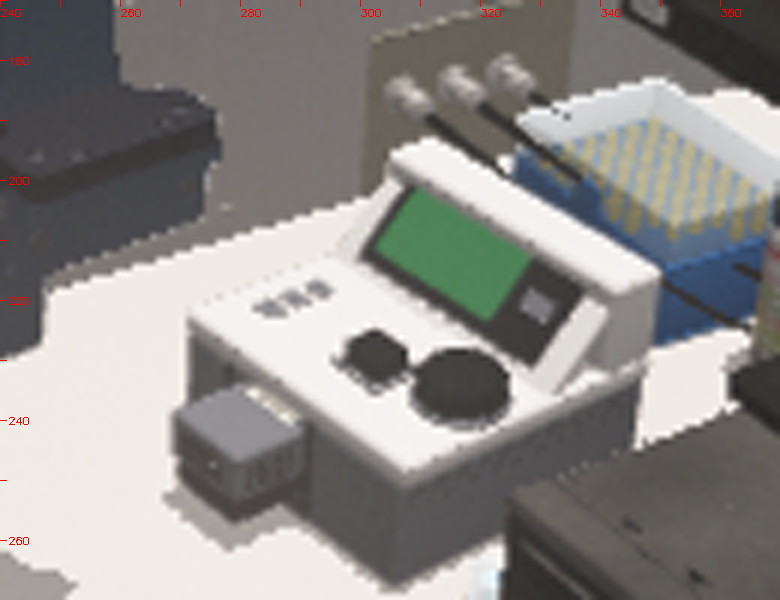

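View pics/t4.png

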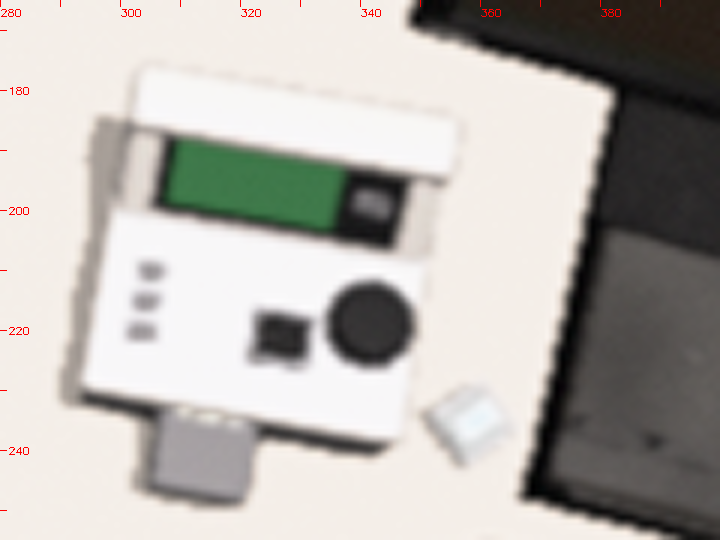

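```bash
python3 - <<'E'
from h import *
for n,f in(("top","t4"),("scene","s4")):
    c=cloud(n,np.load(f"pics/{f}.npy")).reshape(-1,3)
    m=(c[:,0]>.48)&(c[:,0]<.56)&(c[:,1]>-.02)&(c[:,1]<.08)&(abs(c[:,2]-.05)<.005);p=c[m]
    (x,y),(w,h),a=cv2.minAreaRect((p[:,:2]*1000).astype(np.float32));print(n,len(p),np.median(p,0).round(4),x,y,w,h,a)
g=cv2.cvtColor(cv2.imread("pics/t4f.png"),cv2.COLOR_BGR2GRAY).astype(float)
N=fit(edge(g,"top",range(306,319),range(256,240,-1),'col',190,.045));print("nose",N)
Rt=fit(edge(g,"top",range(239,247),range(328,316,-1),'row',190,.05));print("right",Rt)
yw=np.radians(-8.83);ex=np.array([np.cos(yw),np.sin(yw)]);ey=np.array([-ex[1],ex[0]])
O=np.array([.6129,.0137]);mouth=O-.07*ex+.012*ey
print("mouth",mouth,"nose x rel face",ex@(N[0]-mouth),"right rel axis",ey@(Rt[0]-mouth))
n=mouth-.036*ex;print("nose pred",n,"grasp pred",n+.0185*ex)
E
```

```text
top 239 [0.5305 0.036  0.0501] 529.065673828125 31.792348861694336 95.71757507324219 37.80817794799805 81.54639434814453
scene 249 [0.5379 0.0325 0.0491] 533.1004028320312 33.723060607910156 100.55691528320312 46.653900146484375 76.42206573486328
nose (array([0.50643563, 0.04076125]), np.float64(-7.0148413709954), np.float64(0.000545751270842308), 13)
right (array([0.52359063, 0.0149713 ]), np.float64(-9.089274644883327), np.float64(0.00043403404725692605), 8)
mouth [0.54557167 0.03630301] nose x rel face -0.039356555459083106 right rel axis -0.024453042692396877
nose pred [0.50999834 0.04182912] grasp pred [0.52827908 0.03898931]
```

```bash
python3 - <<'E'
from h import *
togo([.5253,.0393,.06],-8.83)
E
```

```text
t 5.2 pos [0.3925 0.0332 0.141 ] row [2.62, 13.02, 8.11] [0.0012, -0.0006, 0.0009] F [0.2 0.7 0.8] gap 0.0212
```

```bash
python3 -m jog '[[2.6,4,2,0,0,0],[2.6,8,2,0,0,0],[2.6,13,2,0,0,0],[2.6,13,5,0,0,0],[2.6,13,8.1,0,0,0]]';python3 -m jog '[[0,0,0,0,0,0],[0,0,0,0,0,0]]' 0; python3 - <<'E'
from h import *
togo([.5253,.0393,.003],-8.83)
E
```

```text
time_s: 5.7
position: [0.53, 0.0385, 0.0589]
orientation: [0.001, 0.76, 0.65, 0.002]
contact_force: [-0.8, -0.1, 0.4]
finger_gap: 0.0619
time_s: 5.9
position: [0.5265, 0.0387, 0.0595]
orientation: [-0.0, 0.759, 0.651, -0.0]
contact_force: [0.9, -0.2, 0.5]
finger_gap: 0.0773
t 5.9 pos [0.5265 0.0387 0.0595] row [0.05, -0.12, 5.65] [-0.0005, -0.0, 0.0001] F [ 0.9 -0.2  0.5] gap 0.0773
```

```bash
python3 -m jog '[[0,-0.1,0.5,0,0,0],[0,-0.1,1.5,0,0,0],[0,-0.1,2,0,0,0],[0,-0.1,2,0,0,0]]';  python3 - <<'E'
from h import *
togo([.5253,.0393,.003],-8.83)
p,d=r.capture("scene");crop(p,230,160,360,270,6,"s5.png")
E
```

```text
time_s: 6.3
position: [0.5239, 0.0389, 0.0393]
orientation: [-0.0, 0.759, 0.651, -0.0]
contact_force: [-0.0, 0.3, -0.8]
finger_gap: 0.0914
t 6.3 pos [0.5239 0.0389 0.0393] row [0.06, 0.14, 3.63] [-0.001, 0.0001, 0.0004] F [-0.   0.3 -0.8] gap 0.0914
```

View pics/s5.png

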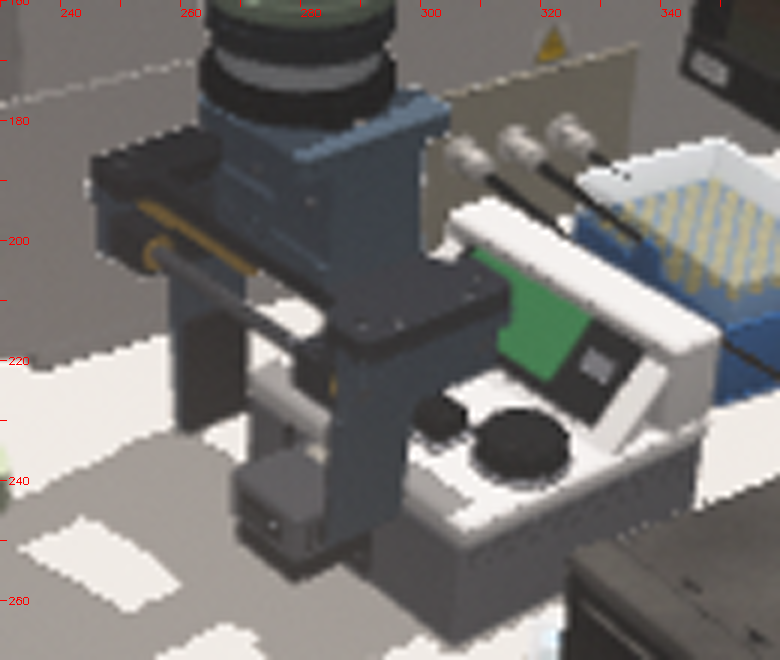

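The fingers straddle the pack, the near one with its tip at (287,250). Descending.

```bash
python3 -m jog '[[0,0,1,0,0,0],[0,0,2,0,0,0],[0,0,3,0,0,0],[0,0,3,0,0,0]]';  python3 - <<'E'
from h import *
togo([.5250,.0390,.003],-8.83)
p,d=r.capture("scene");c=cloud("scene",d);crop(p,230,160,360,270,6,"s6.png")
for v in range(236,264,2): print(v,[ (c[v,u]*1000).round(0).astype(int).tolist() for u in (285,288,291)])
E
```

```text
time_s: 6.75
position: [0.523, 0.0388, 0.0079]
orientation: [-0.001, 0.759, 0.651, -0.001]
contact_force: [-0.1, -0.1, -0.6]
finger_gap: 0.0915
t 6.75 pos [0.523  0.0388 0.0079] row [0.05, 0.2, 0.49] [-0.0037, 0.0007, 0.0003] F [-0.1 -0.1 -0.6] gap 0.0915
236 [[472, -33, 122], [479, -35, 120], [485, -39, 119]]
238 [[474, -31, 115], [478, -37, 116], [485, -39, 113]]
240 [[475, -30, 109], [478, -37, 111], [486, -39, 107]]
242 [[500, -9, 80], [479, -37, 105], [510, -20, 81]]
244 [[498, -11, 76], [502, -18, 78], [512, -18, 73]]
246 [[497, -12, 71], [501, -19, 73], [512, -18, 67]]
248 [[497, -12, 66], [503, -17, 65], [513, -18, 60]]
250 [[498, -12, 59], [504, -17, 59], [513, -18, 54]]
252 [[497, -13, 54], [503, -18, 54], [513, -19, 49]]
254 [[496, -14, 50], [505, -16, 46], [516, -16, 40]]
256 [[496, -14, 43], [508, -14, 37], [518, -15, 32]]
258 [[496, -15, 38], [507, -15, 32], [520, -14, 24]]
260 [[497, -14, 31], [534, 7, -1], [541, 3, -2]]
262 [[522, 7, 0], [529, 2, -1], [532, -5, 1]]
```

View pics/s6.png

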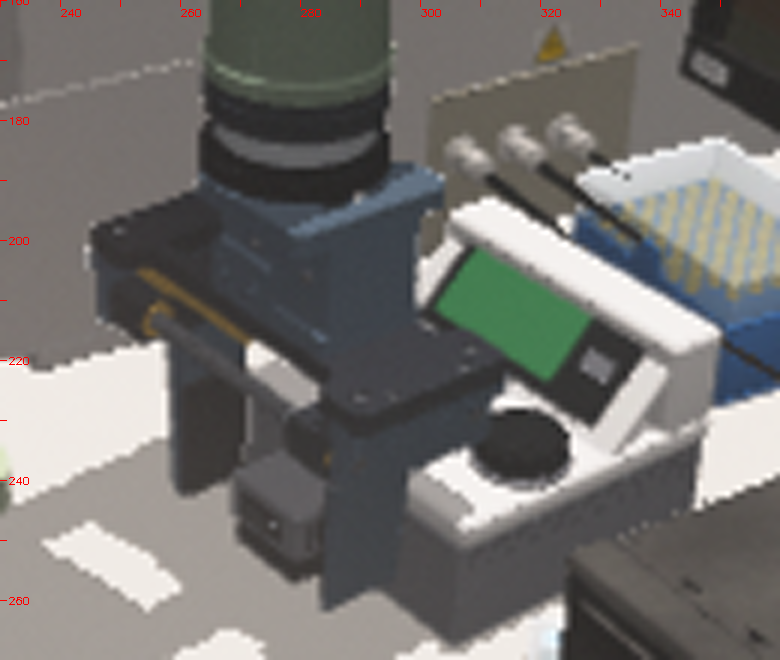

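```bash
python3 -m jog '[[0,0.1,0.25,0,0,0],[0,0.1,0.5,0,0,0],[0,0.1,0.5,0,0,0]]'; python3 -m jog '[[0,0,0,0,0,0],[0,0,0,0,0,0],[0,0,0,0,0,0],[0,0,0,0,0,0],[0,0,0,0,0,0]]' 1 30; python3 -m jog '[[0,0,0,0,0,0],[0,0,0,0,0,0],[0,0,0,0,0,0]]';python3 - <<'E'
from h import *
togo([.5250,.0390,.003],-8.83)
p,d=r.capture("scene");crop(p,230,160,360,270,6,"s7.png")
E
```

```text
time_s: 7.1
position: [0.5254, 0.0387, 0.0046]
orientation: [-0.0, 0.759, 0.651, -0.0]
contact_force: [0.3, 0.9, 0.8]
finger_gap: 0.0913
time_s: 7.6
position: [0.5255, 0.0387, 0.0048]
orientation: [0.0, 0.759, 0.651, 0.0]
contact_force: [0.3, -0.8, -0.7]
finger_gap: 0.054
time_s: 7.9
position: [0.5255, 0.0387, 0.0047]
orientation: [-0.0, 0.759, 0.651, 0.0]
contact_force: [-0.0, -1.1, 0.9]
finger_gap: 0.0456
t 7.9 pos [0.5255 0.0387 0.0047] row [0.02, -0.05, 0.17] [0.0, -0.0001, 0.0002] F [-0.  -1.1  0.9] gap 0.0456
```

View pics/s7.png

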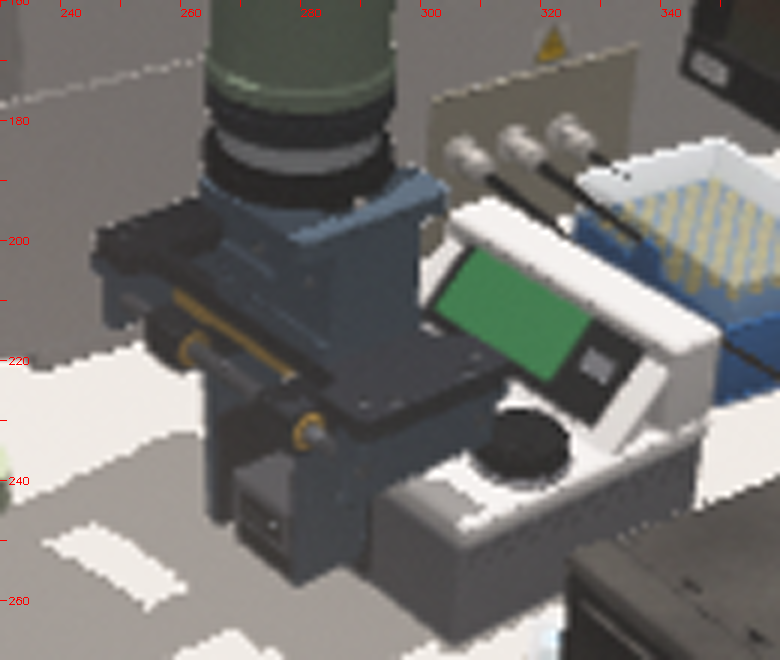

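Gap is 45.6 mm, matching the 46 mm pack. I draw it straight out along the bay axis.

```bash
python3 -m jog '[[0,-0.7,0,0,0,0],[0,-1.6,0,0,0,0],[0,-2.6,0,0,0,0],[0,-3.6,0,0,0,0],[0,-4.6,0,0,0,0]]'; python3 -m jog '[[0,-1,0,0,0,0],[0,-2,0,0,0,0],[0,-3,0,0,0,0],[0,-4,0,0,0,0],[0,-4,0,0,0,0]]'; python3 - <<'E'
from h import *
togo([.5250,.0390,.003],-8.83)
p,d=r.capture("scene");crop(p,210,160,370,280,5,"s8.png")
E
```

```text
time_s: 8.45
position: [0.4788, 0.0459, 0.0047]
orientation: [-0.0, 0.759, 0.651, -0.0]
contact_force: [0.5, 1.1, -0.5]
finger_gap: 0.0457
time_s: 8.95
position: [0.4382, 0.052, 0.0045]
orientation: [-0.001, 0.759, 0.651, -0.001]
contact_force: [-0.1, 0.2, -1.8]
finger_gap: 0.046
t 8.95 pos [0.4382 0.052  0.0045] row [0.04, 8.78, 0.12] [-0.0025, 0.0005, 0.0007] F [-0.1  0.2 -1.8] gap 0.046
```

View pics/s8.png

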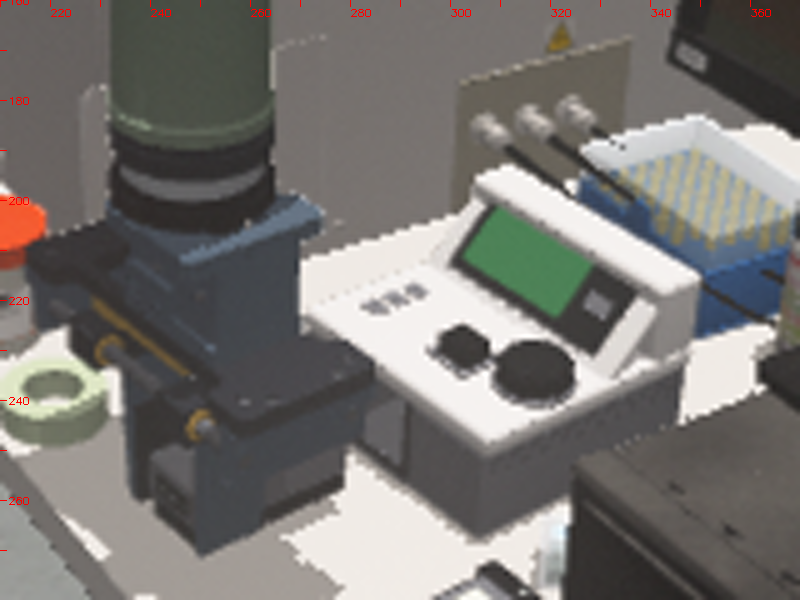

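The pack is clear of the bay, its contact end at (277,257). Lifting straight up and moving over the empty cradle.

```bash
python3 -m jog '[[0,-1,-3,0,0,0],[0,-1,-6,0,0,0],[0,-1,-10,0,0,0],[0,-1,-11,0,0,0],[0,-1,-11,0,0,0]]';  python3 - <<'E'
from h import *
y=np.radians(-12.6);t=np.array([.4133,-.2481])-.0275*np.array([np.cos(y),np.sin(y)]);print(t)
togo([*t,.115],-12.6)
E
```

```text
time_s: 9.5
position: [0.4322, 0.0535, 0.116]
orientation: [0.001, 0.759, 0.651, 0.002]
contact_force: [-0.2, -1.6, -2.9]
finger_gap: 0.0461
[ 0.38646229 -0.24210106]
t 9.5 pos [0.4322 0.0535 0.116 ] row [-29.91, 0.01, 0.07] [0.0043, -0.0013, 0.066] F [-0.2 -1.6 -2.9] gap 0.0461
```

```bash
python3 -m jog '[[-4,0,0,0,0,0],[-8,0,0,0,0,0.03],[-12,0,0,0,0,0.066],[-16,0,0,0,0,0.066],[-20,0,0,0,0,0.066]]'; python3 -m jog '[[-4,-0.3,0,0,0,0],[-7,-0.6,0,0,0,0],[-9,-0.6,0,0,0,0],[-9.5,-0.6,0,0,0,0],[-9.5,-0.6,0,0,0,0]]';  python3 - <<'E'
from h import *
y=np.radians(-12.6);t=np.array([.4133,-.2481])-.0275*np.array([np.cos(y),np.sin(y)])
togo([*t,.115],-12.6)
p,d=r.capture("scene");crop(p,270,190,430,370,4,"s9.png") ; crop(p,290,230,420,345,6,"s9.png");cv2.imwrite("pics/s9f.png",p);np.save("pics/s9.npy",d)
q,d=r.capture("top");crop(q,360,225,470,320,7,"t9.png");cv2.imwrite("pics/t9f.png",q);np.save("pics/t9.npy",d)
E
```

```text
time_s: 10.0
position: [0.3983, -0.1453, 0.1126]
orientation: [-0.002, 0.78, 0.625, -0.001]
contact_force: [-0.3, 0.5, -1.8]
finger_gap: 0.0459
time_s: 10.5
position: [0.3725, -0.2354, 0.1132]
orientation: [-0.002, 0.781, 0.625, -0.0]
contact_force: [0.5, -0.0, -2.1]
finger_gap: 0.0459
t 10.5 pos [ 0.3725 -0.2354  0.1132] row [-0.34, 1.51, -0.19] [-0.0029, -0.0015, -0.0015] F [ 0.5 -0.  -2.1] gap 0.0459
```

View pics/s9.png

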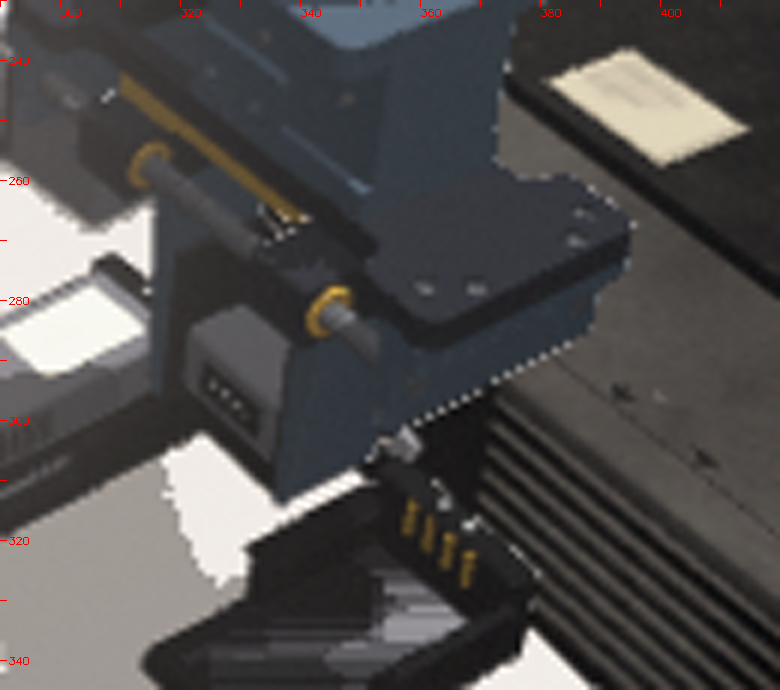

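View pics/t9.png

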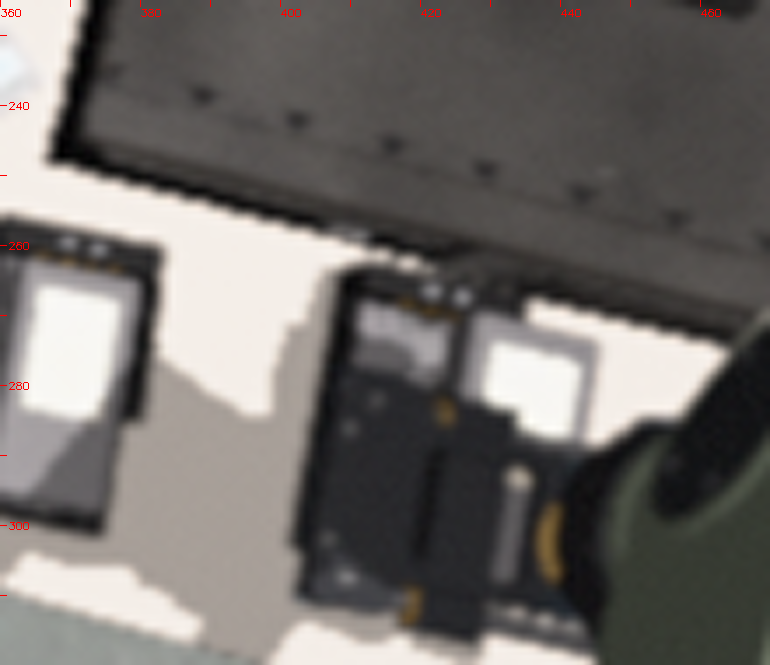

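```bash
python3 - <<'E'
from h import *
g=cv2.cvtColor(cv2.imread("pics/t9f.png"),cv2.COLOR_BGR2GRAY).astype(float)
for u in (430,433,440,442): print(u,g[262:282,u].astype(int).tolist())
z=.1585
E=fit(edge(g,"top",range(428,434),range(264,278),'col',100,z));print(E)
Rt=fit(edge(g,"top",range(277,286),range(452,436,-1),'row',195,z));print(Rt)
y=np.radians(-12.6);ex=np.array([np.cos(y),np.sin(y)]);ey=np.array([-ex[1],ex[0]])
t=r.get_state()["position"];print(t)
print("contact end rel TCP",ex@(E[0]-t[:2]),"right rel TCP",ey@(Rt[0]-t[:2]))
c=cloud("top",np.load("pics/t9.npy"));
for u,v in((432,275),(436,280),(442,283)):print(c[v,u].round(4))
E
```

```text
430 [60, 54, 46, 39, 41, 40, 42, 78, 131, 150, 155, 171, 205, 224, 227, 236, 238, 243, 246, 243]
433 [56, 53, 44, 40, 40, 39, 38, 47, 85, 133, 148, 162, 208, 241, 247, 246, 247, 246, 247, 247]
440 [61, 52, 49, 39, 33, 34, 115, 218, 240, 234, 187, 151, 148, 171, 228, 245, 247, 246, 246, 246]
442 [71, 56, 56, 47, 42, 31, 55, 139, 226, 237, 216, 166, 146, 146, 168, 213, 225, 217, 208, 197]
(array([ 0.44910915, -0.23776156]), np.float64(-8.835286500426273), np.float64(0.00040350138773700045), 6)
(array([ 0.42272222, -0.27311096]), np.float64(39.47533296068261), np.float64(0.003770436346299757), 9)
[ 0.37299543 -0.23454117  0.11372373]
contact end rel TCP 0.07498316924090496 right rel TCP -0.026793344834084035
[ 0.4365 -0.2409  0.1583]
[ 0.4247 -0.2499  0.1584]
[ 0.4177 -0.2638  0.1591]
```

```bash
python3 - <<'E'
from h import *
g=cv2.cvtColor(cv2.imread("pics/t9f.png"),cv2.COLOR_BGR2GRAY).astype(float)
for v in range(275,287): print(v,g[v,436:452].astype(int).tolist())
t=r.get_state()["position"];y=np.radians(-12.6);ex=np.array([np.cos(y),np.sin(y)]);ey=np.array([-ex[1],ex[0]])
ps=edge(g,"top",range(276,285),range(450,440,-1),'row',195,.1585)
print([(ey@(p-t[:2])).round(4) for p in ps])
# left edge vs dark floor
for v in range(273,280): print(v,g[v,420:434].astype(int).tolist())
ps=edge(g,"top",range(274,279),range(425,432),'row',95,.1585)
print([(ey@(p-t[:2])).round(4) for p in ps])
E
```

```text
275 [227, 205, 186, 182, 171, 156, 146, 144, 154, 187, 225, 237, 239, 239, 238, 238]
276 [245, 240, 237, 236, 228, 200, 168, 151, 154, 191, 228, 238, 239, 239, 238, 238]
277 [247, 246, 247, 246, 245, 239, 213, 167, 158, 202, 233, 239, 238, 238, 238, 238]
278 [246, 246, 247, 247, 247, 244, 225, 168, 162, 210, 236, 239, 239, 238, 238, 238]
279 [246, 246, 247, 246, 246, 242, 217, 163, 164, 212, 236, 239, 239, 238, 238, 239]
280 [246, 246, 246, 246, 246, 240, 208, 162, 174, 218, 236, 239, 239, 238, 238, 239]
281 [246, 246, 246, 246, 246, 235, 197, 161, 184, 225, 237, 239, 238, 238, 238, 238]
282 [246, 246, 246, 247, 245, 231, 184, 158, 188, 228, 238, 239, 239, 239, 239, 239]
283 [247, 246, 246, 246, 245, 228, 177, 158, 201, 234, 239, 239, 239, 238, 238, 235]
284 [248, 247, 247, 247, 245, 223, 168, 162, 210, 236, 240, 239, 240, 235, 217, 184]
285 [246, 247, 248, 248, 241, 212, 162, 166, 213, 236, 240, 238, 234, 210, 152, 100]
286 [210, 234, 243, 243, 235, 200, 161, 174, 220, 239, 236, 217, 181, 141, 81, 41]
[np.float64(-0.0235), np.float64(-0.0233), np.float64(-0.0233), np.float64(-0.0236), np.float64(-0.0236), np.float64(-0.0235), np.float64(-0.0237), np.float64(-0.0234), np.float64(-0.0234)]
273 [162, 162, 156, 123, 72, 51, 69, 108, 141, 156, 171, 178, 170, 162]
274 [166, 166, 159, 126, 70, 52, 76, 116, 142, 163, 205, 227, 221, 208]
275 [161, 167, 158, 121, 67, 53, 85, 125, 150, 174, 224, 243, 244, 241]
276 [155, 158, 146, 107, 59, 55, 91, 130, 153, 183, 227, 245, 247, 247]
277 [127, 123, 112, 87, 55, 59, 97, 135, 160, 198, 236, 246, 247, 246]
278 [110, 100, 88, 72, 53, 63, 103, 138, 163, 206, 238, 246, 247, 247]
279 [91, 88, 71, 55, 50, 71, 112, 142, 165, 216, 243, 247, 246, 246]
[np.float64(0.0212), np.float64(0.0213), np.float64(0.0212), np.float64(0.0212), np.float64(0.0211)]
```

```bash
python3 -c "
from h import *
togo([.3845,-.2406,.055],-12.6)"
```

```text
t 10.6 pos [ 0.373  -0.2345  0.1137] row [-0.35, 1.27, 5.87] [-0.002, -0.0013, 0.0005] F [ 0.3  0.1 -2.4] gap 0.046
```

```bash
python3 -m jog '[[-0.3,1.2,0,0,0,0],[-0.3,1.2,2,0,0,0],[-0.3,1.2,4,0,0,0],[-0.3,1.2,5.8,0,0,0],[-0.3,1.2,5.8,0,0,0]]'; python3 -m jog '[[0,0,0,0,0,0]]' ;python3 - <<'E'
from h import *
togo([.3845,-.2406,.04],-12.6)
p,d=r.capture("scene");crop(p,290,250,420,365,6,"s10.png");cv2.imwrite("pics/s10f.png",p)
q,d=r.capture("top");crop(q,390,250,450,315,11,"t10.png");cv2.imwrite("pics/t10f.png",q)
E
```

```text
time_s: 11.1
position: [0.3839, -0.2397, 0.0548]
orientation: [-0.002, 0.78, 0.626, -0.001]
contact_force: [-1.4, 0.1, -1.9]
finger_gap: 0.0456
time_s: 11.2
position: [0.3853, -0.241, 0.0569]
orientation: [0.0, 0.78, 0.626, 0.0]
contact_force: [0.2, 0.2, -1.5]
finger_gap: 0.0459
t 11.2 pos [ 0.3853 -0.241   0.0569] row [0.02, -0.09, 1.69] [0.0003, -0.0001, 0.0013] F [ 0.2  0.2 -1.5] gap 0.0459
```

View pics/s10.png

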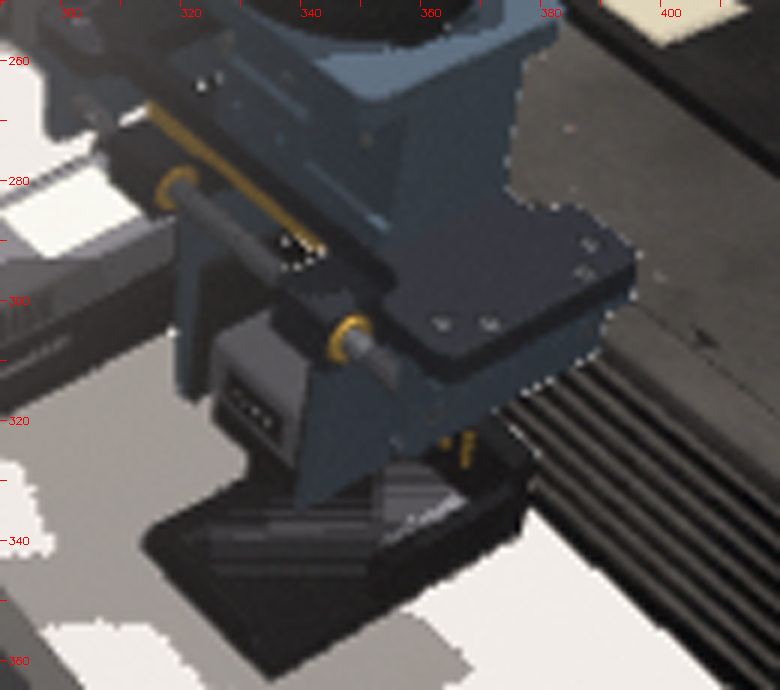

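View pics/t10.png

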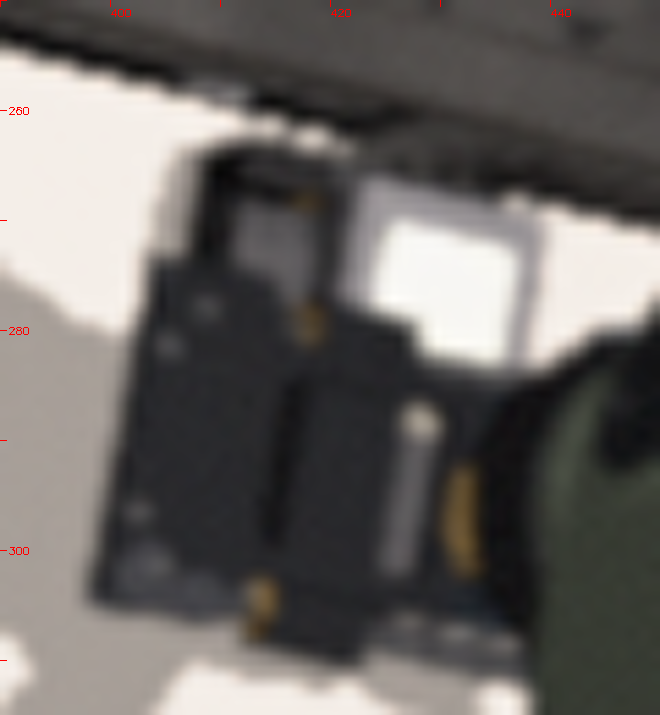

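```bash
python3 - <<'E'
from h import *
g=cv2.cvtColor(cv2.imread("pics/t10f.png"),cv2.COLOR_BGR2GRAY).astype(float)
O=np.array([.4133,-.2481]);y=np.radians(-12.6);ex=np.array([np.cos(y),np.sin(y)]);ey=np.array([-ex[1],ex[0]])
z=.1022
loc=lambda p:[(ex@(p-O)).round(4),(ey@(p-O)).round(4)]
E=edge(g,"top",range(424,434),range(261,272),'col',105,z);print("end",fit(E)[1],[loc(p) for p in E])
for u in (424,428,432): print(g[260:274,u].astype(int))
print("R",[loc(p) for p in edge(g,"top",range(272,281),range(448,434,-1),'row',195,z)])
L=edge(g,"top",range(270,278),range(420,432),'row',100,z);print("L",[loc(p) for p in L])
for v in (271,275): print(g[v,414:428].astype(int))
E
```

```text
end -12.811023626460095 [[np.float64(0.0467), np.float64(0.0177)], [np.float64(0.0467), np.float64(0.0151)], [np.float64(0.0464), np.float64(0.0124)], [np.float64(0.0465), np.float64(0.0098)], [np.float64(0.0468), np.float64(0.0073)], [np.float64(0.0467), np.float64(0.0047)], [np.float64(0.0463), np.float64(0.002)], [np.float64(0.0464), np.float64(-0.0005)], [np.float64(0.0467), np.float64(-0.0031)], [np.float64(0.0467), np.float64(-0.0057)]]
[ 31  32  50  64  66  73 119 147 153 153 158 169 192 204]
[ 44  54  59  62  60  58  73 123 146 157 198 240 247 247]
[ 58  54  59  55  48  45  52  72 122 146 156 197 239 247]
R [[np.float64(0.0401), np.float64(-0.0225)], [np.float64(0.0374), np.float64(-0.0223)], [np.float64(0.0348), np.float64(-0.0223)], [np.float64(0.0323), np.float64(-0.0227)], [np.float64(0.0298), np.float64(-0.0231)], [np.float64(0.0272), np.float64(-0.0228)], [np.float64(0.0303), np.float64(-0.0462)], [np.float64(0.0255), np.float64(-0.0374)], [np.float64(0.0221), np.float64(-0.0338)]]
L [[np.float64(0.0344), np.float64(0.022)], [np.float64(0.0318), np.float64(0.022)], [np.float64(0.0292), np.float64(0.022)], [np.float64(0.0266), np.float64(0.0219)], [np.float64(0.0241), np.float64(0.0217)], [np.float64(0.0214), np.float64(0.0219)], [np.float64(0.0189), np.float64(0.0215)], [np.float64(0.0169), np.float64(0.0191)]]
[ 85  87  88  78  63  48  55  88 129 150 169 220 241 243]
[ 64  81  91  84  64  52  73 116 147 178 226 246 247 247]
```

Pack end lies 46.6 mm ahead of the cradle origin (target 45), lateral offset −0.3 mm, yaw matches. I back off 1.5 mm and lower in steps.

```bash
python3 -m jog '[[0,-0.15,0.6,0,0,0],[0,-0.15,1.2,0,0,0],[0,-0.15,1.8,0,0,0],[0,-0.15,2.4,0,0,0],[0,-0.15,2.4,0,0,0]]'; python3 -m jog '[[0,0,0.4,0,0,0],[0,0,0.8,0,0,0],[0,0,1.2,0,0,0],[0,0,1.2,0,0,0]]' ;python3 - <<'E'
from h import *
togo([.3840,-.2406,.0027],-12.6)
print(r.get_state()["wrist_torque"].round(2))
p,d=r.capture("scene");crop(p,290,250,420,365,6,"s11.png")
E
```

```text
time_s: 11.8
position: [0.3823, -0.2404, 0.0317]
orientation: [-0.001, 0.78, 0.625, -0.0]
contact_force: [-0.5, 0.2, -2.2]
finger_gap: 0.0463
time_s: 12.2
position: [0.3826, -0.2406, 0.0201]
orientation: [-0.001, 0.78, 0.625, -0.0]
contact_force: [-1.7, 0.4, -2.0]
finger_gap: 0.0457
t 12.2 pos [ 0.3826 -0.2406  0.0201] row [0.03, 0.14, 1.74] [-0.0012, -0.0005, 0.0001] F [-1.7  0.4 -2. ] gap 0.0457
[0.02 0.08 0.02]
```

View pics/s11.png

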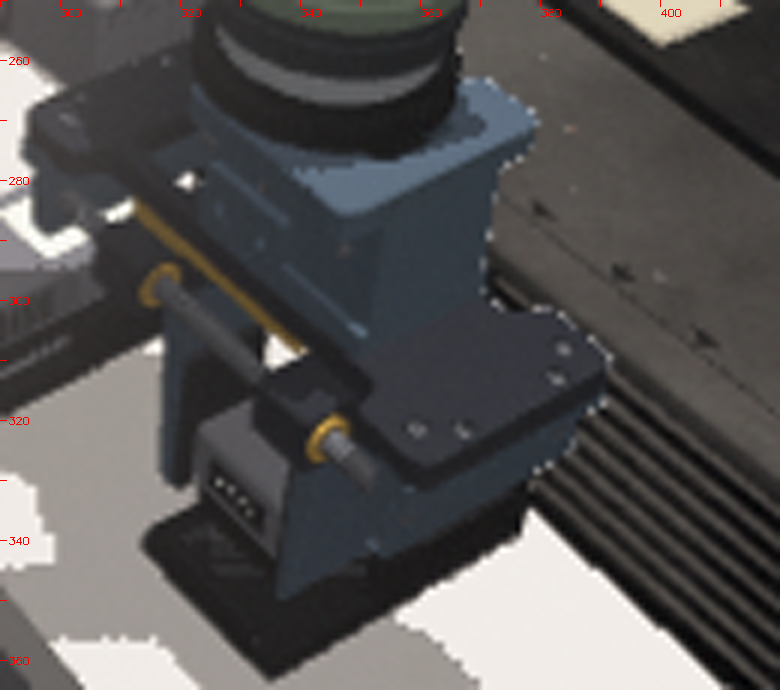

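```bash
python3 -m jog '[[0,0.1,0.3,0,0,0],[0,0.1,0.6,0,0,0],[0,0.1,0.9,0,0,0],[0,0.1,1.1,0,0,0],[0,0.1,1.1,0,0,0]]';python3 - <<'E'
from h import *
togo([.3840,-.2406,.0027],-12.6)
q,d=r.capture("top");crop(q,390,250,450,315,11,"t12.png");cv2.imwrite("pics/t12f.png",q)
g=cv2.cvtColor(q,cv2.COLOR_BGR2GRAY).astype(float)
O=np.array([.4133,-.2481]);y=np.radians(-12.6);ex=np.array([np.cos(y),np.sin(y)]);ey=np.array([-ex[1],ex[0]])
z=r.get_state()["position"][2]+.0453
loc=lambda p:[(ex@(p-O)).round(4),(ey@(p-O)).round(4)]
E=edge(g,"top",range(416,428),range(262,275),'col',105,z);print("end",fit(E)[1],[loc(p) for p in E])
E
```

```text
time_s: 12.75
position: [0.3837, -0.2409, 0.0093]
orientation: [-0.0, 0.78, 0.625, -0.0]
contact_force: [-0.4, 0.1, -1.7]
finger_gap: 0.0456
t 12.75 pos [ 0.3837 -0.2409  0.0093] row [0.03, 0.02, 0.66] [-0.0008, -0.0004, 0.0001] F [-0.4  0.1 -1.7] gap 0.0456
end -36.002728345089274 [[np.float64(0.0563), np.float64(0.0252)], [np.float64(0.0552), np.float64(0.0223)], [np.float64(0.0554), np.float64(0.0197)], [np.float64(0.0564), np.float64(0.0171)], [np.float64(0.06), np.float64(0.0151)], [np.float64(0.0594), np.float64(0.0122)], [np.float64(0.0526), np.float64(0.0083)], [np.float64(0.0446), np.float64(0.0042)], [np.float64(0.0441), np.float64(0.0014)], [np.float64(0.0518), np.float64(0.0001)], [np.float64(0.053), np.float64(-0.0024)], [np.float64(0.0445), np.float64(-0.0066)]]
```

View pics/t12.png

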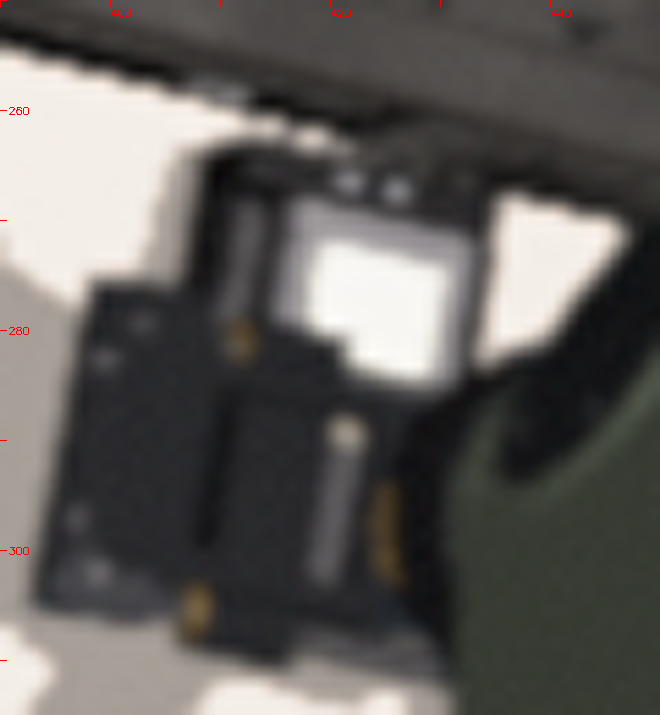

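The pack sits between the side walls with its end edge at +44.3 mm, just short of the tower. Setting down the last 6–7 mm.

```bash
python3 -m jog '[[0,0,0.15,0,0,0],[0,0,0.3,0,0,0],[0,0,0.45,0,0,0],[0,0,0.45,0,0,0]]';python3 -m jog '[[0,0,0.1,0,0,0],[0,0,0.2,0,0,0],[0,0,0.2,0,0,0]]';python3 -c "
from h import *
togo([.3840,-.2406,.0027],-12.6)"
```

```text
time_s: 13.2
position: [0.3838, -0.241, 0.005]
orientation: [-0.0, 0.78, 0.625, -0.0]
contact_force: [0.5, -0.2, -1.7]
finger_gap: 0.0459
time_s: 13.5
position: [0.3839, -0.241, 0.0031]
orientation: [-0.0, 0.78, 0.625, 0.0]
contact_force: [1.0, 0.5, -2.3]
finger_gap: 0.0456
t 13.5 pos [ 0.3839 -0.241   0.0031] row [0.04, 0.0, 0.04] [-0.0002, -0.0002, 0.0001] F [ 1.   0.5 -2.3] gap 0.0456
```

```bash
python3 -m jog '[[0,0,0.1,0,0,0],[0,0,0.1,0,0,0],[0,0,0.1,0,0,0]]';python3 -c "
from h import *
togo([.3840,-.2406,.0027],-12.6)"; python3 -m jog '[[0,0,0.05,0,0,0],[0,0,0.1,0,0,0],[0,0,0.1,0,0,0]]';python3 -c "
from h import *
togo([.3840,-.2406,.0027],-12.6)
p,d=r.capture('scene');crop(p,290,250,420,365,6,'s13.png')"
```

```text
time_s: 13.8
position: [0.384, -0.2411, 0.0027]
orientation: [0.0, 0.78, 0.625, 0.0]
contact_force: [-1.2, 0.1, 5.5]
finger_gap: 0.046
t 13.8 pos [ 0.384  -0.2411  0.0027] row [0.05, -0.01, 0.0] [0.0003, 0.0, 0.0001] F [-1.2  0.1  5.5] gap 0.046
time_s: 14.1
position: [0.384, -0.2411, 0.0027]
orientation: [0.0, 0.78, 0.625, 0.0]
contact_force: [-4.2, 1.7, 15.7]
finger_gap: 0.0458
t 14.1 pos [ 0.384  -0.2411  0.0027] row [0.05, -0.01, 0.0] [0.0006, 0.0001, 0.0001] F [-4.2  1.7 15.7] gap 0.0458
```

View pics/s13.png

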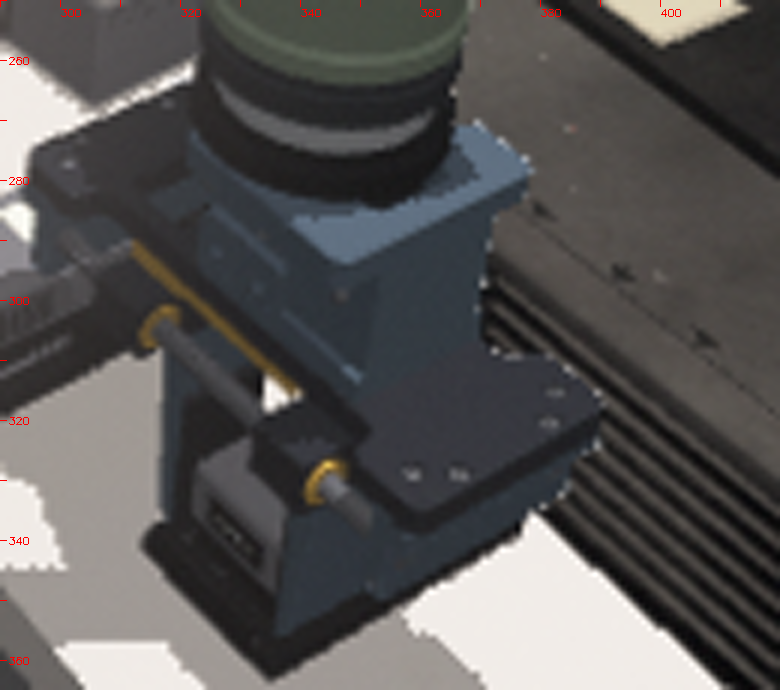

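Contact force rose exactly at the expected height (TCP 0.0027, underside 12 mm), so the pack rests on the well floor. I relieve the press, release and retreat up.

```bash
python3 -m jog '[[0,0,-0.1,0,0,0],[0,0,-0.15,0,0,0],[0,0,-0.15,0,0,0]]';python3 -m jog '[[0,0,0,0,0,0],[0,0,0,0,0,0],[0,0,0,0,0,0],[0,0,0,0,0,0],[0,0,0,0,0,0]]' 0.4;python3 -m jog '[[0,0,-0.5,0,0,0],[0,0,-2,0,0,0],[0,0,-5,0,0,0],[0,0,-9,0,0,0],[0,0,-13,0,0,0]]'; python3 -m jog '[[0,-3,0,0,0,0],[0,-6,-3,0,0,0],[0,-9,-3,0,0,0],[0,-9,-3,0,0,0]]'; python3 - <<'E'
from h import *
p,d=r.capture("scene");crop(p,260,240,390,365,6,"s14.png");np.save("pics/s14.npy",d)
q,d=r.capture("top");crop(q,340,245,450,315,7,"t14.png");cv2.imwrite("pics/t14f.png",q);np.save("pics/t14.npy",d);cv2.imwrite("pics/s14f.png",p)
E
```

```text
time_s: 14.45
position: [0.3841, -0.2411, 0.0027]
orientation: [0.0, 0.78, 0.625, 0.0]
contact_force: [-0.8, 1.1, 2.3]
finger_gap: 0.0458
time_s: 14.95
position: [0.384, -0.2411, 0.0026]
orientation: [-0.0, 0.78, 0.625, 0.0]
contact_force: [0.6, 0.5, -0.3]
finger_gap: 0.0548
time_s: 15.45
position: [0.3835, -0.2408, 0.1342]
orientation: [-0.0, 0.78, 0.625, -0.0]
contact_force: [0.6, 0.1, -0.1]
finger_gap: 0.0549
time_s: 15.85
position: [0.2932, -0.2202, 0.1634]
orientation: [-0.0, 0.781, 0.625, -0.0]
contact_force: [0.4, 0.2, 0.3]
finger_gap: 0.0548
```

View pics/s14.png

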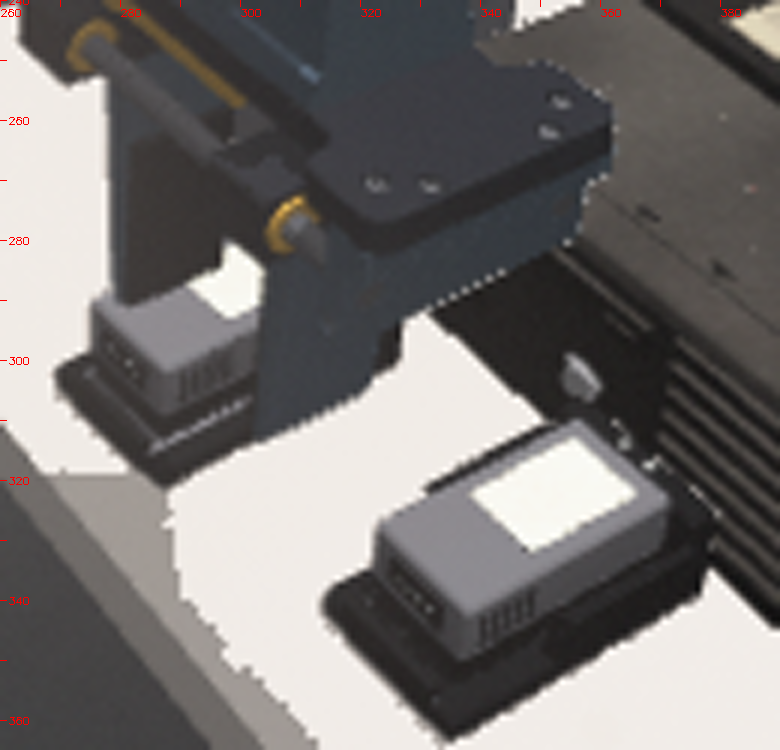

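View pics/t14.png

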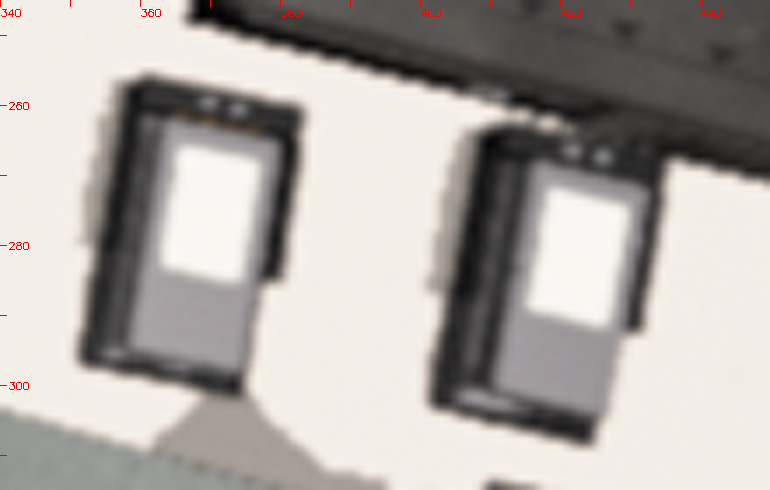

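```bash
python3 - <<'E'
from h import *
O=np.array([.4133,-.2481]);y=np.radians(-12.6);ex=np.array([np.cos(y),np.sin(y)]);ey=np.array([-ex[1],ex[0]])
def plane(p):
    A=np.c_[p[:,:2]-p[:,:2].mean(0),np.ones(len(p))];s=np.linalg.lstsq(A,p[:,2],rcond=None)[0];return s.round(4)
for n,f in(("top","t14"),("scene","s14")):
    c=cloud(n,np.load(f"pics/{f}.npy")).reshape(-1,3)
    for nm,o,yy in(("flat",O,-12.6),("chg",np.array([.43,-.1075]),-10.)):
        a=np.radians(yy);e=np.array([np.cos(a),np.sin(a)]);f2=np.array([-e[1],e[0]])
        l=np.c_[(c[:,:2]-o)@e,(c[:,:2]-o)@f2]
        m=(abs(l[:,0])<.036)&(abs(l[:,1])<.015)&(abs(c[:,2]-.05)<.012);p=c[m]
        print(n,nm,len(p),"slope,z",plane(p))
g=cv2.cvtColor(cv2.imread("pics/t14f.png"),cv2.COLOR_BGR2GRAY).astype(float)
loc=lambda p:[(ex@(p-O)).round(4),(ey@(p-O)).round(4)]
N=edge(g,"top",range(413,424),range(298,308),'col',125,.047);print("nose",fit(N)[1],[loc(p) for p in N[::3]])
C=edge(g,"top",range(416,430),range(275,262,-1),'col',105,.048);print("end",fit(C)[1],[loc(p) for p in C[::3]])
Rr=edge(g,"top",range(293,301),range(434,420,-1),'row',190,.047);print("R",[loc(p) for p in Rr[::3]])
E
```

```text
top flat 310 slope,z [ 0.0027 -0.0129  0.0483]
top chg 311 slope,z [ 0.001  -0.0346  0.0482]
scene flat 435 slope,z [ 0.0074 -0.0063  0.0476]
scene chg 166 slope,z [0.011  0.0085 0.0476]
nose -12.336180259491671 [[np.float64(-0.0426), np.float64(0.013)], [np.float64(-0.0425), np.float64(0.0049)], [np.float64(-0.0427), np.float64(-0.0031)], [np.float64(-0.0424), np.float64(-0.0111)]]
end -13.015692466009742 [[np.float64(0.0429), np.float64(0.0207)], [np.float64(0.0446), np.float64(0.0128)], [np.float64(0.045), np.float64(0.0048)], [np.float64(0.0449), np.float64(-0.0034)], [np.float64(0.0446), np.float64(-0.0116)]]
R [[np.float64(-0.0132), np.float64(-0.0241)], [np.float64(-0.0216), np.float64(-0.0225)], [np.float64(-0.0295), np.float64(-0.0227)]]
```

```bash
python3 - <<'E'
from h import *
a=cv2.imread("pics/top0.png");b=cv2.imread("pics/t14f.png")
d=(cv2.absdiff(a,b).max(2)>50).astype(np.uint8)
n,l,s,c=cv2.connectedComponentsWithStats(d)
print([x.tolist() for x in s[1:] if x[4]>6])
print(r.get_state()["joint_velocities"].round(3),r.close_job())
E
```

```text
[[309, 236, 10, 3, 15], [406, 269, 13, 35, 161], [411, 268, 22, 36, 384], [362, 301, 192, 119, 7465], [0, 362, 116, 58, 4362], [265, 386, 83, 34, 2208], [0, 411, 14, 9, 26], [325, 414, 22, 6, 72]]
the job is handed in; nothing more can be done
[ 0.009  0.03  -0.024  0.001 -0.006 -0.   ] None
```

The flat pack is home in the empty charging cradle, contacts towards the tower, and the job is handed in. It took about 16 s of the 58 s allowed. I pressed the release key, the pack sprang forward, I drew it straight out of the bay and set it down.

**Last checks before handing in**
- **Seating:** the pack's top is level at z ≈ 0.048 m in both cameras, the same height as the pack already charging. That puts its underside on the well floor, and the contact force rose at exactly that height.
- **Position:** the contact end is at about +45 mm from the cradle origin, as intended. Heading is within 0.5° of the cradle's.
- **Other things:** comparing the top picture before and after shows changes only at the bay mouth, the cradle that was empty, and where the arm and its shadow moved. The charging pack and the other bench items look unmoved.

**What disagreed**
- **Fingertip height:** the camera depth put the fingertips about 28 mm higher than the stated tool geometry gives. My first press stopped short of the key for this reason. I used the camera figure from then on, and every later contact agreed with it.
- **Nose edge:** it measured 42.5 mm from the origin, where 45 mm was expected. I put this down to the dark ribbed nose blurring that edge, because the contact end agreed.
- **Key force:** the wrist reading was only about 2 N when the pack released, below the stated 3 to 5 N. The pack did release and spring out.

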